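Load the test nest and set the batch dial

ROBOT

A 6-joint arm with a two-finger parallel gripper is mounted at the origin on a cart in front of the work surface, level with it; the furniture and walls round the work are solid. World frame = base frame: x ahead of the robot, y to its left, z up, the work surface at z = 0. Lengths are in mm, angles in rad, forces in N, time in s.
With the tool pointing down it reaches from about 250 to 800 mm from the base axis. Payload 3.9 kg.
Tool frame: the origin (TCP) lies at the very end of the fingers, on their centre line; the grasp point (between the pads) lies robot.pinch_z behind it (robot.pinch_z is the distance from the TCP to the grasp point, in mm); z points along the fingers, y is the line along which they close (so a half turn about z gives the same grasp; the last joint's range is limited). The gripper opens to 85 mm and grips with 20 to 120 N. Pads are 22 mm wide; open, the fingers measure 114 mm over their backs; the gripper's body (76 mm by 85 mm) begins 54 mm behind the grasp point. The pads swing forward as they close: fully open they stand 13 mm farther back than shut.
Start: joints at [1.323, 0.26, -0.138, 1.173, 0, 1.571], TCP at [128.763, 508.955, 206.304] pointing down, gripper open.
Joint ranges: [-2.78, 2.78], [-0.83, 1.72], [-1.28, 1.37], [-1.9, 2.12], [-1.57, 1.48], [-3.14, 3.14]. Speed limits (rad/s): [2.57, 2.57, 3.14, 3.14, 3.14, 3.14].

INTERFACE

Orientations are given as [roll, pitch, yaw] about the fixed x, y, z axes, in that order (R = Rz(yaw) Ry(pitch) Rx(roll)).
In Python, from rig import robot gives the robot as it stands.
- The arm moves only by the shell command python3 inch.py 'ROWS' [FORCE]. ROWS is a JSON object with one list for each field, all of the same length, 1 to 5, a row being the entries at one place: sx, sy, sz (the shift in mm), yaw (a turn about the tool's z in rad), finger_gap (the finger opening in mm); each row is the pose to reach, as a shift and turn from the pose commanded when the command began, along the tool's axes at that moment; what a row does not reach only later rows make up. A row lasts 1/8 s, in which the tool goes at most 62.5 mm and 0.188 rad, less where a joint would pass 70% of its speed; a pose out of reach is approached as far as the arm can. The fingers move at their own pace and stop on an object; FORCE is the grip in N (left out, the last holds). Time passes only in rows, so rows that do not move let the fingers close. It prints the time, the measured TCP pose, the force, the opening and the grip force at its end. Input that does not fit is refused with a message, and nothing moves.
- robot.get_state(): the state, without advancing time (a new reading comes with each control period).
- robot.grab_frame(name): name is "scene" or "top" or "wrist"; returns the picture (400x640x3 uint8, blue, green, red); there is no depth.
- robot.camera_params(name): a dict with "fx", "fy", "cx", "cy" (pixels), "camera_from_world" (4x4, takes a point from world to camera coordinates). Camera axes: x right, y down, z forward; pixel columns grow to the right and rows downward; lengths in mm; the calibration is good to about 2 mm. A picture is of the moment at which its call begins: read the wrist's pose just before it. camera_params takes no time and is no camera call; for the wrist camera it gives the pose at the moment of the call.
- robot.sign_off(): hands the job in; it is judged then, once.
The state is a dict: "time": time; "joint_positions": joint angles; "qvel": joint speeds; "joint_torque": joint torques, N m; "eef_pos": TCP position; "tcp_rot": TCP orientation; "ft_force": force on the tool from outside, world axes, zero at the start; "torque": the same for the moment, N m; "width": finger opening in mm; "gripper_force": force on a finger pad.
Only numpy, scipy, OpenCV 4.12 (cv2) and the standard library are available. Lean on these libraries where they do the work, as an engineer would, in place of code of your own. Each camera call takes 0.05 s, during which the arm holds its last target. There are 200 camera calls.

TASK

Lift the counterweighted hold-down frame past its balance point so that it stays open by itself, then press every grey module on the bench flush into a pocket of the nest, one to a pocket, and with all of them in, swing the frame fully shut again. Turn the batch dial clockwise from its zero by exactly two clicks for each module loaded, leave it in that click-stop, and leave the other things on the bench where they are.

Things in the scene. Friction and masses are not known exactly. Their poses are not given: they have to be found in the camera images.
- nest: Test nest, an aluminium block 110 x 236 mm and 30 mm high, fixed to the bench. Origin: centre of the block's underside, on the bench; x points away from the robot side to the frame's hinge, y along the row of four pockets, z up. Each pocket is 89 mm (x) by 49 mm (y), 22 mm deep, open at the top.
- pocket1 (a point): Centre of the mouth of pocket 1 (level with the nest's top face, z = 30 mm), at y = -84 mm in the nest's frame, x = 0. In the pocket lies a black floor pad on a stiff slide: it starts 8 mm above the pocket's bottom and is pushed down with 6 N of friction; it stays where it is left. A module laid on it stands 8 mm proud until it is pushed down.
- pocket2 (a point): Centre of the mouth of pocket 2 (level with the nest's top face, z = 30 mm), at y = -28 mm in the nest's frame, x = 0. In the pocket lies a black floor pad on a stiff slide: it starts 8 mm above the pocket's bottom and is pushed down with 6 N of friction; it stays where it is left. A module laid on it stands 8 mm proud until it is pushed down.
- pocket3 (a point): Centre of the mouth of pocket 3 (level with the nest's top face, z = 30 mm), at y = 28 mm in the nest's frame, x = 0. In the pocket lies a black floor pad on a stiff slide: it starts 8 mm above the pocket's bottom and is pushed down with 6 N of friction; it stays where it is left. A module laid on it stands 8 mm proud until it is pushed down.
- pocket4 (a point): Centre of the mouth of pocket 4 (level with the nest's top face, z = 30 mm), at y = 84 mm in the nest's frame, x = 0. In the pocket lies a black floor pad on a stiff slide: it starts 8 mm above the pocket's bottom and is pushed down with 6 N of friction; it stays where it is left. A module laid on it stands 8 mm proud until it is pushed down.
- module1: Plain grey module: body 84 mm (x) by 44 mm (y) by 22 mm high, with an upright grip rib in the middle of its top, 16 mm thick (x), 36 mm long (y), rising from z = 22 to 48 mm. Origin: centre of its underside; z up. About 0.16 kg. All modules are alike, a half turn makes no difference, any pocket takes any module (long side along the nest's x, 2.5 mm play each side). May be absent.
- module2: Plain grey module: body 84 mm (x) by 44 mm (y) by 22 mm high, with an upright grip rib in the middle of its top, 16 mm thick (x), 36 mm long (y), rising from z = 22 to 48 mm. Origin: centre of its underside; z up. About 0.16 kg. All modules are alike, a half turn makes no difference, any pocket takes any module (long side along the nest's x, 2.5 mm play each side). May be absent.
- module3: Plain grey module: body 84 mm (x) by 44 mm (y) by 22 mm high, with an upright grip rib in the middle of its top, 16 mm thick (x), 36 mm long (y), rising from z = 22 to 48 mm. Origin: centre of its underside; z up. About 0.16 kg. All modules are alike, a half turn makes no difference, any pocket takes any module (long side along the nest's x, 2.5 mm play each side). May be absent.
- module4: Plain grey module: body 84 mm (x) by 44 mm (y) by 22 mm high, with an upright grip rib in the middle of its top, 16 mm thick (x), 36 mm long (y), rising from z = 22 to 48 mm. Origin: centre of its underside; z up. About 0.16 kg. All modules are alike, a half turn makes no difference, any pocket takes any module (long side along the nest's x, 2.5 mm play each side). May be absent.
- frame (a joint): Angle of the counterweighted steel hold-down frame on its level hinge behind the pockets: 0 = shut (level over the modules' ribs), 1.75 = open, leaning back on its stop. Balance near 1.0 rad: below it falls shut, above it falls open and stays. Shut, its cross bar (underside z = 59 mm) clears flush modules' ribs by 3 mm; a proud module keeps it from shutting. About 2 N at the handle moves it.
- frame_handle (a point): Middle of the frame's handle: a round black bar 12 mm thick, 85 mm free between its two 10 mm side arms, parallel to the nest's y, 165 mm from the hinge; 63 mm above the bench when closed, its cross bar 80 mm nearer to the hinge.
- frame_hinge (a point): Point on the frame's hinge axis (which runs along the nest's y), midway; 85 mm from the nest's centre in the nest's x, 63 mm above the bench.
- dial (a joint): Angle of the batch dial: 0 = its zero click, where it starts, grows clockwise seen from above. A click-stop every 0.5236 rad (30 degrees, 12 a turn), held by a spring pawl with about 0.13 N m; left between two stops it snaps to the nearer one. Solid stop just below zero.
- dial_grip (a point): On the vertical axis of the dial's knob, 80 mm above the bench. The knob is an upright black bar 14 mm thick, 50 mm long, from 54 to 92 mm above the bench, over a steel pin wheel; below it, up to 54 mm, the housing 130 x 110 mm. This point's x axis lies along the bar and turns with it; the white line on the bar marks its pointer end (+x).
- caliper: Digital caliper, 227 mm, lying on the bench; bystander.
- screwdriver: Screwdriver, 205 mm, lying on the bench; bystander.
- tape: Roll of black tape, 62 mm across, 19 mm high; bystander. It lies in front of a tall instrument case (fixed, 0.32 m high) whose open door stands out to about x = 0.58 m along y = 0.25 to 0.30 m in the base frame: swing across nearer to the robot than that.

How it is judged (in metres and radians):
On the way, in this order (a step that is already met when the one before it is completed fails the run):
1. the frame rests open by itself, not touched by the robot (value of joint frame above 1.6 rad and contact force between frame and the arm below 0.1 N and contact force between frame and the fingers below 0.1 N), for 0.5 s.
2. every module is pressed flush into a pocket while the frame is open (z of module1 in the frame of nest between 0.004 and 0.0105 m and x of module1 in the frame of nest between -0.012 and 0.012 m and y of module1 in the frame of nest between -0.1 and 0.1 m and angle between each of module1, module2, module3, module4's own z axis and vertical below 0.06 rad and z of module2 in the frame of nest between 0.004 and 0.0105 m and x of module2 in the frame of nest between -0.012 and 0.012 m and y of module2 in the frame of nest between -0.1 and 0.1 m and z of module3 in the frame of nest between 0.004 and 0.0105 m and x of module3 in the frame of nest between -0.012 and 0.012 m and y of module3 in the frame of nest between -0.1 and 0.1 m and z of module4 in the frame of nest between 0.004 and 0.0105 m and x of module4 in the frame of nest between -0.012 and 0.012 m and y of module4 in the frame of nest between -0.1 and 0.1 m and value of joint frame above 1.3 rad), for 0.2 s.
3. the frame is shut over the modules (value of joint frame below 0.05 rad), for 0.2 s.
At the end, for the whole second after the job is handed in: Every module present lies in a pocket of the nest, level and flush to within 2.5 mm; the frame is shut (below 0.05 rad); the dial rests within 0.13 rad of twice as many 0.5236 rad clicks as there are modules (four, six or eight clicks) (z of module1 in the frame of nest between 0.004 and 0.0105 m and x of module1 in the frame of nest between -0.012 and 0.012 m and y of module1 in the frame of nest between -0.1 and 0.1 m and angle between each of module1, module2, module3, module4's own z axis and vertical below 0.06 rad and z of module2 in the frame of nest between 0.004 and 0.0105 m and x of module2 in the frame of nest between -0.012 and 0.012 m and y of module2 in the frame of nest between -0.1 and 0.1 m and z of module3 in the frame of nest between 0.004 and 0.0105 m and x of module3 in the frame of nest between -0.012 and 0.012 m and y of module3 in the frame of nest between -0.1 and 0.1 m and z of module4 in the frame of nest between 0.004 and 0.0105 m and x of module4 in the frame of nest between -0.012 and 0.012 m and y of module4 in the frame of nest between -0.1 and 0.1 m and value of joint frame below 0.05 rad and (((height (world z) of module1 above -5 m or value of joint dial above 100 rad) and (height (world z) of module2 above -5 m or value of joint dial above 100 rad) and (height (world z) of module3 above -5 m or value of joint dial above 100 rad) and (height (world z) of module4 above -5 m or value of joint dial above 100 rad) and value of joint dial between 4.059 and 4.319 rad) or ((height (world z) of module1 above -5 m or value of joint dial above 100 rad) and (height (world z) of module2 above -5 m or value of joint dial above 100 rad) and ((height (world z) of module3 below -5 m and value of joint dial below 100 rad) or (height (world z) of module4 below -5 m and value of joint dial below 100 rad)) and value of joint dial between 3.012 and 3.272 rad) or (((height (world z) of module1 below -5 m and value of joint dial below 100 rad) or (height (world z) of module2 below -5 m and value of joint dial below 100 rad)) and (height (world z) of module3 above -5 m or value of joint dial above 100 rad) and (height (world z) of module4 above -5 m or value of joint dial above 100 rad) and value of joint dial between 3.012 and 3.272 rad) or (((height (world z) of module1 below -5 m and value of joint dial below 100 rad) or (height (world z) of module2 below -5 m and value of joint dial below 100 rad)) and ((height (world z) of module3 below -5 m and value of joint dial below 100 rad) or (height (world z) of module4 below -5 m and value of joint dial below 100 rad)) and value of joint dial between 1.964 and 2.224 rad))); the robot touches nothing.
It fails at once if a bystander is moved more than 100 mm (distance of any of caliper, screwdriver, tape from where it was at the start of the episode above 0.1 m).
Of module1, module2 only 1 to 2 are there at a start; the rules pass over those that are not, and their reading is None.
Of module3, module4 only 1 to 2 are there at a start; the rules pass over those that are not, and their reading is None.
At some moment in a run one of module1, module2, module3, module4 may be knocked a few centimetres aside while the robot is not near it.
Once in a run the grip may slacken for a moment while it holds something.
It also fails if it takes over 210 s, if anything falls off the work surface, if the arm or the gripper's body presses on something with over 40 N, if the wrist force passes 120 N, or if a joint passes its speed limit or range.

## Working session

There is one attempt and no reset: what is moved stays moved. The work goes in short steps, Python scripts to look and compute and a shell command to move; the robot and the scene stay as the last step left them, time stands still between calls to the robot, and variables do not carry over. Pictures are saved under pics/ and viewed, at most 14 in all, crops included, and the job is handed in when it is done.

```bash
ls; mkdir -p pics; python3 - <<'E'
from rig import robot
import cv2
print(robot.pinch_z, robot.get_state())
for n in("scene","top","wrist"):
    cv2.imwrite(f"pics/{n}0.png",robot.grab_frame(n)); p=robot.camera_params(n); print(n,p)
E
```

```text
inch.py
pics
rig.py
18.700000000000003 {'time': 0.0, 'joint_positions': array([ 1.32300792e+00,  2.60656618e-01, -1.39372781e-01,  1.17271831e+00,
       -6.62682446e-06,  1.57082848e+00]), 'qvel': array([-9.83106835e-05, -1.93584486e-04, -6.28574536e-04, -2.63393703e-04,
       -1.34812722e-03,  6.78390142e-04]), 'joint_torque': array([ 2.39145738e-03, -4.05682111e+01,  2.53920525e+01,  1.88790844e-02,
       -7.79301035e-05,  2.08939178e-05]), 'eef_pos': array([128.58262267, 508.24757322, 205.47792973]), 'tcp_rot': array([-3.13964128e+00,  6.68956016e-06,  2.89377210e+00]), 'ft_force': array([-0.45454275,  0.54237389,  0.38858865]), 'torque': array([ 0.00463292, -0.04062497, -0.00286608]), 'gripper_force': 0.0, 'width': 85.59543469667116}
scene {'fx': 391.7177148036475, 'fy': 391.7177148036475, 'cx': 317.59965944833675, 'cy': 193.7885620536175, 'camera_from_world': array([[ 8.34151565e-01, -5.51308480e-01,  1.58153635e-02,
        -4.06152941e+02],
       [-3.22816596e-01, -5.11282863e-01, -7.96479303e-01,
         2.41443129e+02],
       [ 4.47191918e-01,  6.59278995e-01, -6.04458
[... 363 characters left out ...]
.70541782e-02, -2.32721616e-01,
         5.47194356e+02],
       [ 2.32410617e-01, -1.21196620e-02, -9.72542245e-01,
         1.41651743e+03],
       [ 0.00000000e+00,  0.00000000e+00,  0.00000000e+00,
         1.00000000e+00]])}
wrist {'fx': 334.5204534722051, 'fy': 334.5204534722051, 'cx': 313.8938840322496, 'cy': 202.05033830901408, 'camera_from_world': array([[ 2.44835997e-01,  9.69563765e-01, -1.20010007e-03,
        -5.23250403e+02],
       [ 9.36808321e-01, -2.36245153e-01,  2.58027901e-01,
        -3.28957353e+01],
       [ 2.49890985e-01, -6.42987820e-02, -9.66136720e-01,
         3.75318350e+02],
       [ 0.00000000e+00,  0.00000000e+00,  0.00000000e+00,
         1.00000000e+00]])}
```

View pics/top0.png

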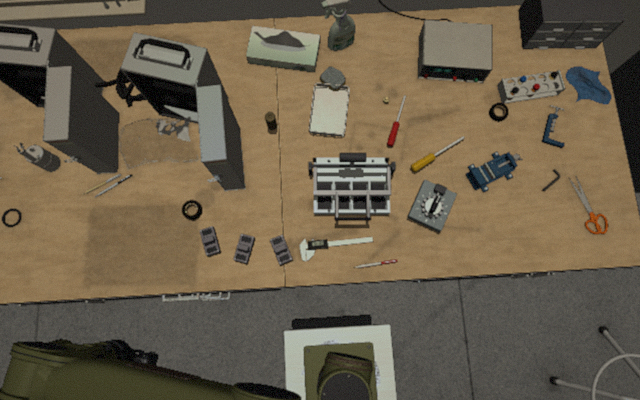

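View pics/scene0.png

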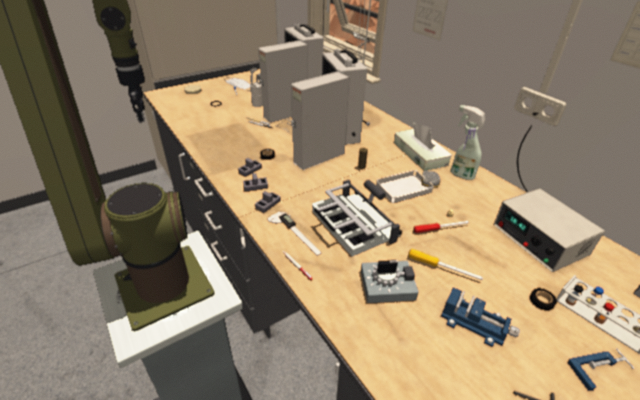

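```bash
cat > h.py <<'E'
from rig import robot
import numpy as np, cv2
from scipy.spatial.transform import Rotation as R
def ray(p,uv):
    M=np.array(p["camera_from_world"]);r=M[:3,:3];c=-r.T@M[:3,3]
    d=r.T@np.array([(uv[0]-p["cx"])/p["fx"],(uv[1]-p["cy"])/p["fy"],1]);return c,d
def onz(p,uv,z):
    c,d=ray(p,uv);return c+d*(z-c[2])/d[2]
def proj(p,X):
    M=np.array(p["camera_from_world"]);q=M[:3,:3]@np.array(X)+M[:3,3]
    return np.array([p["fx"]*q[0]/q[2]+p["cx"],p["fy"]*q[1]/q[2]+p["cy"]])
def tool():
    s=robot.get_state();return s,s["eef_pos"],R.from_euler("xyz",s["tcp_rot"])
def rel(target,yaw=None):
    """shift in tool axes to reach a world target; turn about tool z for a wanted tool yaw"""
    s,e,r=tool();d=r.inv().apply(np.array(target)-e)
    print("t",s["time"],"eef",e.round(1),"rot",s["tcp_rot"].round(3),"->",d.round(1))
    if yaw is not None:
        dy=-(yaw-s["tcp_rot"][2]);dy=(dy+np.pi/2)%np.pi-np.pi/2;print("turn",round(dy,3),"j6",s["joint_positions"][5].round(3))
def crop(img,box,k,name):
    x0,y0,x1,y1=box;cv2.imwrite(name,np.clip(cv2.resize(img[y0:y1,x0:x1],None,fx=k,fy=k,interpolation=cv2.INTER_CUBIC)*1.3,0,255).astype("uint8"))
E
python3 - <<'E'
from h import *
im=cv2.imread("pics/top0.png");crop(im,(190,145,460,275),2.96,"pics/c1.png")
E
```

```text
(no output)
```

View pics/c1.png

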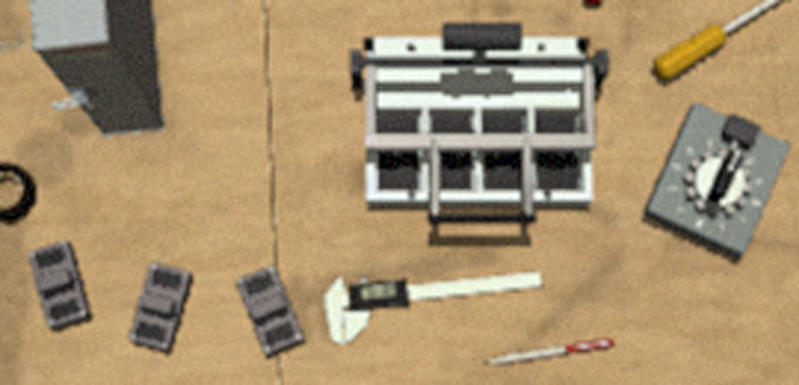

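```bash
python3 - <<'E'
from h import *
p=robot.camera_params("top")
o=lambda x,y,z:onz(p,(190+x/2.96,145+y/2.96),z).round(1)
print("nest front",o(367,207,30),o(592,205,30),"handle",o(484,216,63))
print("dial",o(720,180,92))
for c in((60,285),(161,307),(270,311)):print("mod",o(*c,22))
for a,b in(((45,247),(78,325)),((168,265),(152,350)),((254,268),(286,352))):
  d=o(*a,22)-o(*b,22);print(np.arctan2(d[1],d[0]), np.linalg.norm(d))
rel((430,-20,250),np.pi/2)
E
```

```text
nest front [489.5  48.   30. ] [ 477.9 -185.8   30. ] handle [466.9 -70.2  63. ]
dial [ 484.3 -306.4   92. ]
mod [427.8 369.3  22. ]
mod [398.9 265.6  22. ]
mod [388.2 153.7  22. ]
0.38361840026102223 89.50558641783205
-0.2091232806098681 88.63097652626878
0.3214107650791042 93.0658369112963
t 0.15 eef [128.6 508.4 205.7] rot [-3.14   0.     2.894] -> [-421.8 -438.4  -43.7]
turn 1.323 j6 1.571
```

```bash
python3 inch.py '{"sx": [-40, -80, -120, -160, -205], "sy": [-45, -90, -135, -180, -220], "sz": [-20, -40, -60, -80, -100], "yaw": [0.18, 0.36, 0.54, 0.72, 0.9], "finger_gap": [85, 85, 85, 85, 85]}'; python3 -c "
from h import *
rel((430,-70,300),np.pi/2-0.05)"
```

```text
time: 0.78
eef_pos: [271.2, 247.2, 305.4]
tcp_rot: [3.141, 0.0, 1.989]
ft_force: [1.1, 0.5, 0.4]
width: 85.0
gripper_force: 0.0
t 0.775 eef [271.2 247.2 305.4] rot [3.141 0.    1.989] -> [-354.4   16.3    5.4]
turn 0.468 j6 1.892
```

```bash
python3 inch.py '{"sx": [-60, -120, -180, -240, -300], "sy": [3, 6, 9, 12, 15], "sz": [0, 0, 0, 0, 5], "yaw": [0.18, 0.36, 0.47, 0.47, 0.47], "finger_gap": [85, 85, 85, 85, 85]}'; python3 inch.py '{"sx": [-53, -53, -53], "sy": [-20, -20, -20], "sz": [0, 0, 0], "yaw": [0, 0, 0], "finger_gap": [85, 85, 85]}' ; python3 -c "
from h import *
s=robot.get_state();p=robot.camera_params('wrist');im=robot.grab_frame('wrist')
M=p['camera_from_world'];print(s['eef_pos'],s['tcp_rot'],-M[:3,:3].T@M[:3,3])
np.save('w1.npy',p,allow_pickle=True);cv2.imwrite('pics/w1.png',im)"
```

```text
time: 1.4
eef_pos: [408.6, -20.3, 300.0]
tcp_rot: [3.14, -0.0, 1.523]
ft_force: [1.4, 1.5, -0.7]
width: 85.2
gripper_force: 0.0
time: 1.78
eef_pos: [385.3, -70.2, 299.7]
tcp_rot: [-3.142, -0.001, 1.523]
ft_force: [0.2, -0.2, -0.2]
width: 85.0
gripper_force: 0.0
[385.31504755 -70.17639643 299.73801084] [-3.14158592e+00 -6.02838027e-04  1.52288725e+00] [388.08194583  -6.15246125 464.59287554]
```

View pics/w1.png

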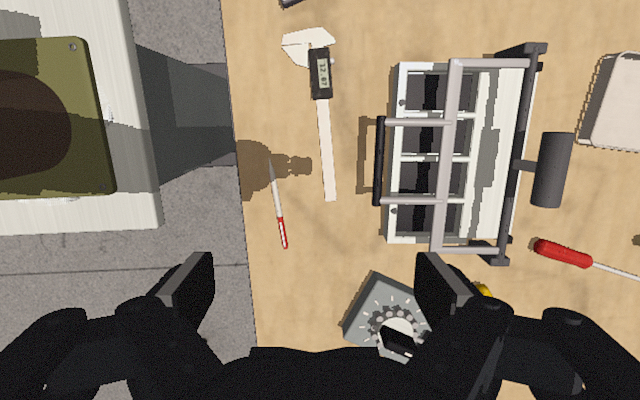

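```bash
python3 -c "
from h import *
p=np.load('w1.npy',allow_pickle=True).item();im=cv2.imread('pics/w1.png')
a,b=onz(p,(382,118),63),onz(p,(377,204),63);print('handle',a,b,(a+b)/2)
a,b=onz(p,(400.5,63),30),onz(p,(387,241.5),30);print('nest front',a,b,np.linalg.norm(a-b)); d=a-b;y=np.arctan2(-d[0],d[1]);m=(a+b)/2;print('yaw',y,'centre',m+55*np.array([np.cos(y),np.sin(y),0]),'handle pred',m-25*np.array([np.cos(y),np.sin(y),0]))
q=robot.camera_params('top');print(proj(q,m))
print(m)
"
```

```text
handle [466.98620401 -15.55120954  63.        ] [ 461.27485936 -119.18533229   63.        ] [464.13053168 -67.36827091  63.        ]
nest front [495.52428836  47.27369521  30.        ] [ 481.2070318  -183.14077349   30.        ] 230.8588556257983
yaw -0.06205718279416625 centre [543.25978898 -71.34449389  30.        ] handle pred [463.41378331 -66.38310516  30.        ]
[351.5710565  213.12769295]
[488.36566008 -67.93353914  30.        ]
```

```bash
python3 -c "
from h import *
rel((464,-67.5,44),np.pi/2-0.058)"
```

```text
t 1.825 eef [385.5 -69.6 299.8] rot [ 3.141 -0.     1.525] -> [  5.6  78.2 255.8]
turn 0.012 j6 1.438
```

```bash
python3 inch.py '{"sx": [3, 5.5, 5.5, 5.5, 5.5], "sy": [40, 77, 78, 78, 78], "sz": [40, 90, 150, 200, 230], "yaw": [0.01, 0.01, 0.01, 0.01, 0.01], "finger_gap": [85, 85, 85, 85, 85]}' 40; python3 inch.py '{"sx": [0, 0, 0, 0, 0], "sy": [0, 0, 0, 0, 0], "sz": [25, 25, 25, 25, 25], "yaw": [0, 0, 0, 0, 0], "finger_gap": [85, 85, 10, 5, 5]}'; python3 inch.py '{"sx": [0, 0], "sy": [0, 0], "sz": [0, 0], "yaw": [0, 0], "finger_gap": [5, 5]}'
```

```text
time: 2.45
eef_pos: [462.2, -66.1, 67.2]
tcp_rot: [-3.138, -0.001, 1.518]
ft_force: [-0.4, 0.5, -0.0]
width: 85.0
gripper_force: 0.0
time: 3.08
eef_pos: [464.6, -68.5, 45.8]
tcp_rot: [3.139, 0.0, 1.514]
ft_force: [-0.4, 1.0, -0.6]
width: 32.1
gripper_force: 0.0
time: 3.32
eef_pos: [463.7, -68.6, 45.0]
tcp_rot: [3.141, 0.0, 1.514]
ft_force: [-0.4, 0.0, 0.2]
width: 4.8
gripper_force: 0.0
```

```bash
python3 -c "
from h import *
im=robot.grab_frame('wrist');crop(im,(240,50,560,290),2.4,'pics/w2.png')
print(robot.get_state()['width'])"
```

```text
5.211750789027997
```

View pics/w2.png

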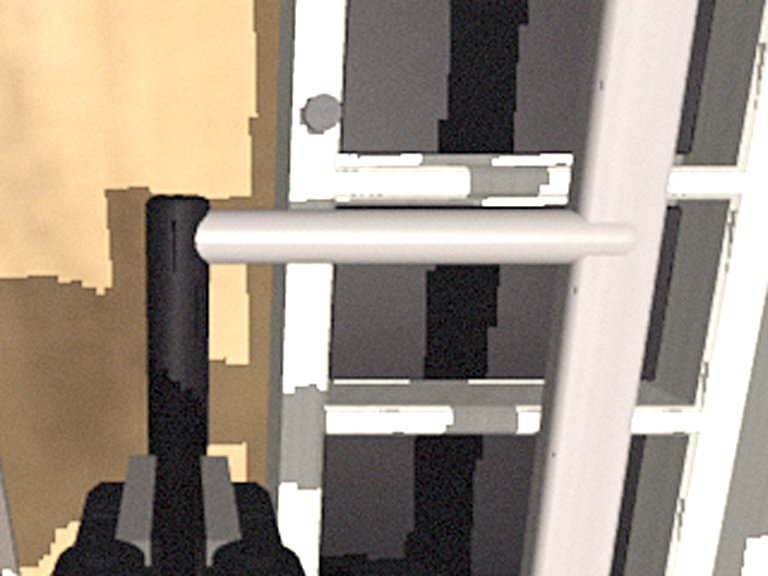

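```bash
python3 -c "
from h import *
p=robot.camera_params('wrist');s=robot.get_state()
print(s['eef_pos'],s['ft_force'],s['width'],s['gripper_force'])
for z in(30,45,63):print(z,onz(p,(314,215),z),onz(p,(301.5,215),z),onz(p,(326.5,215),z))
e=s['eef_pos']
for dz in(0,19,40):
  for dx in(-6,6):
   for dy in (0,11): print(dz,dx,dy,((proj(p,e+[dx,dy,dz])-[240,50])*2.4).round())
"; python3 inch.py '{"sx": [0, 0, 0, 0], "sy": [0, 0, 0, 0], "sz": [0, 0, -10, -10], "yaw": [0, 0, 0, 0], "finger_gap": [0, 0, 0, 0]}' 40
```

```text
[463.64239973 -68.58773764  44.93961983] [-0.51244001  0.11673804 -0.9151492 ] 5.211750789027997 0.0
30 [463.88227238 -59.90263586  30.        ] [456.86872626 -59.5036329   30.        ] [470.89587581 -60.30164209  30.        ]
45 [464.13866576 -55.27797865  45.        ] [457.7103488  -54.91226956  45.        ] [470.56703526 -55.64369072  45.        ]
63 [464.44633783 -49.72838999  63.        ] [458.72029585 -49.40263357  63.        ] [470.1724266  -50.05414908  63.        ]
0 -6 0 [151. 456.]
0 -6 11 [148. 408.]
0 6 0 [206. 453.]
0 6 11 [204. 405.]
19 -6 0 [148. 491.]
19 -6 11 [145. 438.]
19 6 0 [210. 488.]
19 6 11 [207. 435.]
40 -6 0 [144. 541.]
40 -6 11 [140. 482.]
40 6 0 [214. 538.]
40 6 11 [211. 478.]
time: 3.88
eef_pos: [464.6, -68.6, 55.8]
tcp_rot: [3.14, 0.0, 1.514]
ft_force: [0.7, 0.3, -0.7]
width: 0.3
gripper_force: 0.0
```

```bash
python3 -c "
from h import *
im=robot.grab_frame('wrist');crop(im,(160,60,480,300),1.2,'a.png');a=cv2.imread('a.png')
im=robot.grab_frame('scene');crop(im,(300,170,430,270),3.0,'b.png');b=cv2.imread('b.png')
h=max(len(a),len(b));f=lambda i:cv2.copyMakeBorder(i,0,h-len(i),0,0,0)
cv2.imwrite('pics/ab.png',np.hstack([f(a),f(b)]))"
```

```text
(no output)
```

View pics/ab.png

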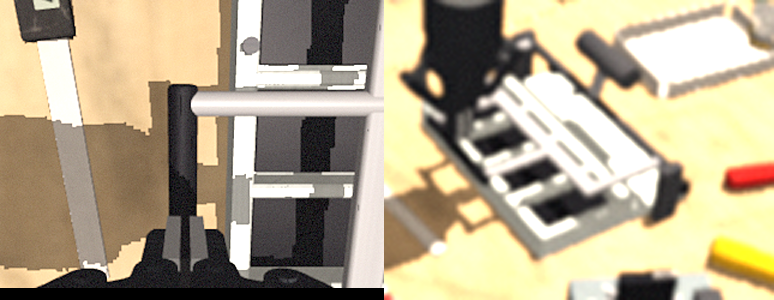

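```bash
python3 -c "
from h import *
p1=np.load('w1.npy',allow_pickle=True).item();p2=robot.camera_params('wrist');s=robot.get_state()
# picture ab (now): bar upper end at (160+182/1.2, 60+85/1.2)
def tri(pa,ua,pb,ub):
  c,d=ray(pa,ua);e,f=ray(pb,ub);t=np.linalg.lstsq(np.c_[d,-f],e-c,rcond=None)[0];return c+d*t[0],e+f*t[1]
print(s['eef_pos'],tri(p1,(382.5,117),p2,(160+182/1.2,60+85/1.2)))
# nest front corner of same pocket? stud: now (160+250/1.2,60+45/1.2), w1 (402,103)
print(tri(p1,(402,103),p2,(160+250/1.2,60+45/1.2)))
q=robot.camera_params('scene');t=robot.camera_params('top');e=s['eef_pos']
print(proj(q,e),(proj(q,e)-[300,170])*3+[384,0], proj(t,e))
"
```

```text
[464.02623362 -68.54648506  55.2103058 ] (array([466.23247503, -14.30995996,  69.716957  ]), array([465.90108966, -12.03668742,  69.60440984]))
(array([4.95133270e+02, 4.54288233e-01, 4.23956840e+01]), array([495.32362132,   1.48754662,  42.46011793]))
[324.18563208 221.61447761] [456.55689624 154.84343282] [352.87702013 219.4104973 ]
```

```bash
python3 inch.py '{"sx": [0, 0, 0], "sy": [0, 0, 0], "sz": [3, 6, 9], "yaw": [0, 0, 0], "finger_gap": [0, 0, 0]}'; python3 inch.py '{"sx": [0, 0], "sy": [0, 0], "sz": [2, 4], "yaw": [0, 0], "finger_gap": [0, 0]}'
```

```text
time: 4.35
eef_pos: [463.3, -68.4, 45.4]
tcp_rot: [-3.141, -0.0, 1.514]
ft_force: [-0.3, -0.6, 0.2]
width: -0.1
gripper_force: 0.0
time: 4.6
eef_pos: [463.5, -68.5, 43.5]
tcp_rot: [3.141, 0.0, 1.514]
ft_force: [-8.3, 1.3, 30.7]
width: -0.0
gripper_force: 15.4
```

```bash
python3 inch.py '{"sx": [0, 0, 0, 0], "sy": [0, 0, 0, 0], "sz": [-12, -12, -12, -12], "yaw": [0, 0, 0, 0], "finger_gap": [0, 35, 35, 35]}'; python3 inch.py '{"sx": [0, 0, 0], "sy": [0, 0, 0], "sz": [10, 16, 22], "yaw": [0, 0, 0], "finger_gap": [35, 35, 35]}'; python3 inch.py '{"sx": [0, 0, 0, 0, 0], "sy": [0, 0, 0, 0, 0], "sz": [5, 10, 10, 10, 10], "yaw": [0, 0, 0, 0, 0], "finger_gap": [35, 35, 0, 0, 0]}'
```

```text
time: 5.1
eef_pos: [463.2, -68.4, 53.3]
tcp_rot: [-3.141, -0.0, 1.514]
ft_force: [-1.2, -0.6, 0.5]
width: 35.1
gripper_force: 0.0
time: 5.48
eef_pos: [463.2, -68.4, 31.0]
tcp_rot: [-3.141, -0.0, 1.514]
ft_force: [-0.2, -0.2, -0.3]
width: 34.8
gripper_force: 0.0
time: 6.1
eef_pos: [463.6, -68.4, 21.8]
tcp_rot: [3.142, -0.0, 1.514]
ft_force: [0.5, 0.9, -1.7]
width: 10.3
gripper_force: 38.9
```

```bash
python3 inch.py '{"sx": [0, 0, 0, 0, 0], "sy": [2, 7.4, 16.4, 29, 44], "sz": [-25, -49, -72, -93, -112.5], "yaw": [0, 0, 0, 0, 0], "finger_gap": [0, 0, 0, 0, 0]}';python3 inch.py '{"sx": [0], "sy": [0], "sz": [0], "yaw": [0], "finger_gap": [0]}'
```

```text
time: 6.72
eef_pos: [504.0, -70.8, 134.2]
tcp_rot: [-3.135, 0.0, 1.514]
ft_force: [-3.6, 0.4, -0.7]
width: 10.4
gripper_force: 39.1
time: 6.85
eef_pos: [505.1, -70.9, 135.4]
tcp_rot: [-3.137, 0.0, 1.514]
ft_force: [-7.1, 0.8, 3.2]
width: 10.2
gripper_force: 39.6
```

```bash
python3 inch.py '{"sx": [0, 0, 0, 0, 0], "sy": [18, 38.5, 61, 84.5, 109], "sz": [-17, -30.5, -41, -48.5, -52], "yaw": [0, 0, 0, 0, 0], "finger_gap": [0, 0, 0, 0, 0]}';python3 inch.py '{"sx": [0, 0, 0], "sy": [16, 27, 27], "sz": [0, 1, 1], "yaw": [0, 0, 0], "finger_gap": [0, 0, 0]}'
```

```text
time: 7.48
eef_pos: [616.8, -77.3, 188.0]
tcp_rot: [3.141, 0.0, 1.514]
ft_force: [-3.1, 0.2, 17.4]
width: 10.5
gripper_force: 46.3
time: 7.85
eef_pos: [645.7, -79.0, 186.8]
tcp_rot: [3.137, 0.0, 1.514]
ft_force: [1.1, 0.5, 6.0]
width: 10.3
gripper_force: 44.9
```

```bash
python3 inch.py '{"sx": [0, 0, 0, 0, 0], "sy": [0, 0, 0, 0, -40], "sz": [0, 0, -25, -60, -70], "yaw": [0, 0, 0, 0, 0], "finger_gap": [35, 35, 35, 35, 35]}';python3 inch.py '{"sx": [0, 0, 0, 0], "sy": [-50, -110, -160, -160], "sz": [0, 0, 0, 0], "yaw": [0, 0, 0, 0], "finger_gap": [85, 85, 85, 85]}'; python3 -c "
from h import *
for n in('scene','top'):cv2.imwrite(f'pics/{n}1.png',robot.grab_frame(n))
print(robot.get_state())
crop(cv2.imread('pics/top1.png'),(190,125,460,275),2.4,'a.png');crop(cv2.imread('pics/scene1.png'),(230,120,450,290),2.4,'b.png')
cv2.imwrite('pics/c2.png',cv2.resize(np.vstack([cv2.resize(cv2.imread('a.png'),(528,293)),cv2.resize(cv2.imread('b.png'),(528,408))])[:],None,fx=.85,fy=.85))"
```

```text
time: 8.48
eef_pos: [605.8, -76.7, 256.6]
tcp_rot: [3.138, 0.0, 1.514]
ft_force: [-1.1, -0.3, 0.2]
width: 35.1
gripper_force: 0.0
time: 8.98
eef_pos: [438.6, -66.8, 255.1]
tcp_rot: [-3.138, -0.0, 1.513]
ft_force: [1.2, -0.0, -0.3]
width: 85.5
gripper_force: 0.0
{'time': 9.075, 'joint_positions': array([-1.50752084e-01,  1.09746513e-01, -2.00390428e-01,  1.25955640e+00,
        6.84449786e-05,  1.47721244e+00]), 'qvel': array([ 4.48753662e-03,  3.40056160e-02,  4.14431250e-02, -8.45254206e-03,
       -2.09221988e-05,  8.37733093e-04]), 'joint_torque': array([-7.02126254e-02, -3.34243476e+01,  2.50333893e+01,  3.26504409e-01,
       -4.71003674e-03, -7.21495398e-04]), 'eef_pos': array([443.50681362, -67.346799  , 255.62914826]), 'tcp_rot': array([3.14048810e+00, 3.49252149e-05, 1.51362815e+00]), 'ft_force': array([1.00728321, 0.24613872, 0.86995087]), 'torque': array([-0.00045449, -0.00650739, -0.01224023]), 'gripper_force': 0.0, 'width': 85.14986120860027}
```

View pics/c2.png

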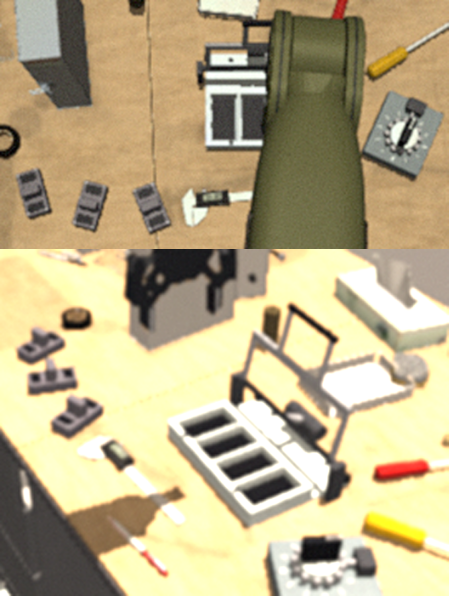

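```bash
python3 -c "
from h import *
p=robot.camera_params('wrist');cv2.imwrite('pics/n1.png',robot.grab_frame('wrist'));np.save('n1.npy',p,allow_pickle=True)"
python3 inch.py '{"sx": [-60, -120, -180, -240, -260], "sy": [-15, -30, -45, -60, -70], "sz": [0, 0, 0, 0, 0], "yaw": [0, 0, 0, 0, 0], "finger_gap": [85, 85, 85, 85, 85]}';python3 inch.py '{"sx": [0, 0], "sy": [0, 0], "sz": [0, 0], "yaw": [0, 0], "finger_gap": [85, 85]}'
python3 -c "
from h import *
p=robot.camera_params('wrist');im=robot.grab_frame('wrist');cv2.imwrite('pics/m1.png',im);np.save('m1.npy',p,allow_pickle=True)
a=cv2.resize(cv2.imread('pics/n1.png'),(480,300));b=cv2.resize(im,(480,300));cv2.imwrite('pics/nm.png',np.vstack([a,b]))"
```

```text
time: 9.75
eef_pos: [359.4, -327.1, 254.7]
tcp_rot: [3.141, 0.001, 1.51]
ft_force: [-0.4, 0.6, 0.5]
width: 84.9
gripper_force: 0.0
time: 10.0
eef_pos: [359.8, -322.8, 255.0]
tcp_rot: [-3.142, -0.001, 1.514]
ft_force: [0.0, 0.1, 0.5]
width: 85.2
gripper_force: 0.0
```

View pics/nm.png

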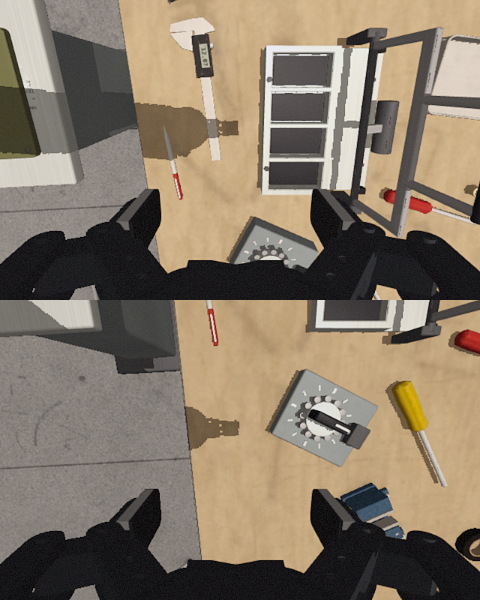

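```bash
python3 -c "
from h import *
p=np.load('m1.npy',allow_pickle=True).item();im=cv2.imread('pics/m1.png')
crop(im,(355,85,515,225),4,'pics/d1.png')"
```

```text
(no output)
```

View pics/d1.png

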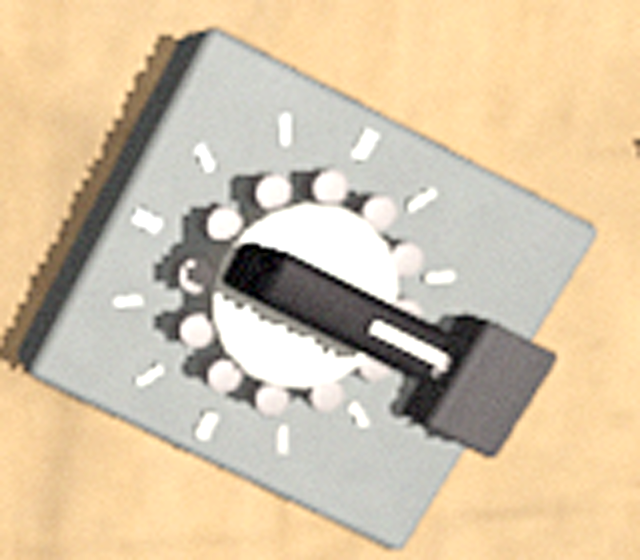

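```bash
python3 -c "
from h import *
p=np.load('m1.npy',allow_pickle=True).item();q=robot.camera_params('top')
def tri(pa,ua,pb,ub):
  c,d=ray(pa,ua);e,f=ray(pb,ub);t=np.linalg.lstsq(np.c_[d,-f],e-c,rcond=None)[0];return c+d*t[0],e+f*t[1]
n=lambda x,y:(355+x/4,85+y/4)
print('block',tri(p,n(500,390),q,(190+740/2.96,145+131/2.96)))
a,b=onz(p,n(275,284),92),onz(p,n(455,362),92);d=b-a
print(a,b,np.linalg.norm(d),'centre',(a+b)/2,'ang',np.arctan2(d[1],d[0]))
pts=[onz(p,n(*c),54) for c in((212,30),(597,232),(395,548),(30,372))];print(np.round(pts,1),np.mean(pts,0))
# ring of pins centre
for c in((329,187),(272,398),(195,275),(405,258),(223,376)):print(onz(p,n(*c),62).round(1))
s=robot.get_state();print(s['eef_pos'],s['joint_positions'])
"
```

```text
block (array([ 541.5357464 , -342.9140201 ,   58.32741504]), array([ 541.32772191, -341.2927437 ,   57.8478442 ]))
[ 468.09710272 -305.4375749    92.        ] [ 513.25949758 -327.33635627   92.        ] 50.19161817386847 centre [ 490.67830015 -316.38696558   92.        ] ang -0.45148648429027016
[[ 462.  -243.7   54. ]
 [ 566.7 -301.6   54. ]
 [ 516.8 -388.8   54. ]
 [ 413.  -331.5   54. ]] [ 489.66380096 -316.40486361   54.        ]
[ 491.1 -285.    62. ]
[ 477.8 -340.8   62. ]
[ 456.3 -306.1   62. ]
[ 512.  -304.7   62. ]
[ 464.3 -333.9   62. ]
[ 359.80129197 -322.44401664  255.10216186] [-7.31016183e-01  1.71373234e-01 -1.27452094e-01  1.27238705e+00
  4.47280489e-04  8.95579086e-01]
```

```bash
python3 -c "
from h import *
rel((490.5,-316.4,43),2.69)"
```

```text
t 10.05 eef [ 359.8 -322.4  255.1] rot [-3.142e+00 -1.000e-03  1.515e+00] -> [ 13.2 130.2 212.1]
turn -1.175 j6 0.896
```

```bash
python3 inch.py '{"sx": [3, 6, 9, 13, 13.2], "sy": [30, 60, 90, 125, 130], "sz": [20, 40, 60, 90, 110], "yaw": [-0.18, -0.36, -0.54, -0.72, -0.9], "finger_gap": [60, 60, 60, 60, 60]}'; python3 inch.py '{"sx": [0, 0, 0, 0], "sy": [0, 0, 0, 0], "sz": [10, 40, 50, 50], "yaw": [-0.15, -0.275, -0.275, -0.275], "finger_gap": [60, 60, 60, 60]}' 60;  python3 -c "
from h import *
rel((490.5,-316.4,43),2.69)"
```

```text
time: 10.68
eef_pos: [492.3, -315.3, 143.8]
tcp_rot: [3.141, 0.0, 2.424]
ft_force: [0.2, 0.6, -0.1]
width: 60.6
gripper_force: 0.0
time: 11.18
eef_pos: [489.4, -316.1, 94.9]
tcp_rot: [3.141, -0.002, 2.688]
ft_force: [-1.5, -0.0, 0.4]
width: 60.1
gripper_force: 0.0
t 11.175 eef [ 489.4 -316.1   94.9] rot [ 3.141e+00 -2.000e-03  2.688e+00] -> [-1.2  0.2 51.9]
turn -0.002 j6 -0.12
```

```bash
python3 inch.py '{"sx": [-1, -1, -1, -1, -1], "sy": [0, 0, 0, 0, 0], "sz": [20, 40, 47, 51, 51], "yaw": [0, 0, 0, 0, 0], "finger_gap": [60, 60, 60, 60, 60]}'; python3 inch.py '{"sx": [0, 0, 0, 0, 0], "sy": [0, 0, 0, 0, 0], "sz": [0, 0, 0, 0, 0], "yaw": [0, 0, 0, 0, 0], "finger_gap": [0, 0, 0, 0, 0]}' 80;  python3 -c "
from h import *
print(robot.get_state()['torque'])"
```

```text
time: 11.8
eef_pos: [490.8, -317.8, 45.0]
tcp_rot: [-3.141, 0.001, 2.689]
ft_force: [-0.5, 0.1, 0.7]
width: 59.9
gripper_force: 0.0
time: 12.42
eef_pos: [491.8, -315.6, 45.2]
tcp_rot: [3.137, 0.001, 2.689]
ft_force: [2.5, 5.8, 3.6]
width: 12.7
gripper_force: 77.6
[ 1.23576106 -0.3997092  -0.47424479]
```

```bash
for i in 1; do python3 inch.py '{"sx": [0, 0, 0, 0, 0], "sy": [0, 0, 0, 0, 0], "sz": [0, 0, 0, 0, 0], "yaw": [0.157, 0.314, 0.471, 0.628, 0.785], "finger_gap": [0, 0, 0, 0, 0]}'; python3 inch.py '{"sx": [0, 0, 0, 0, 0], "sy": [0, 0, 0, 0, 0], "sz": [0, 0, 0, 0, 0], "yaw": [0.157, 0.314, 0.471, 0.628, 0.785], "finger_gap": [0, 0, 0, 0, 0]}';python3 inch.py '{"sx": [0, 0, 0, 0, 0], "sy": [0, 0, 0, 0, 0], "sz": [0, 0, 0, 0, 0], "yaw": [0.157, 0.314, 0.471, 0.628, 0.785], "finger_gap": [0, 0, 0, 0, 0]}'; python3 inch.py '{"sx": [0, 0, 0, 0, 0], "sy": [0, 0, 0, 0, 0], "sz": [0, 0, 0, 0, 0], "yaw": [0.157, 0.314, 0.471, 0.628, 0.785], "finger_gap": [0, 0, 0, 0, 0]}'; done; python3 -c "
from h import *
print(robot.get_state())"
```

```text
time: 13.05
eef_pos: [490.4, -316.1, 45.2]
tcp_rot: [3.14, -0.002, 1.9]
ft_force: [-1.5, 3.8, 6.1]
width: 12.5
gripper_force: 80.1
time: 13.68
eef_pos: [488.9, -316.0, 45.2]
tcp_rot: [-3.139, -0.001, 1.114]
ft_force: [-4.0, 3.5, 8.1]
width: 12.4
gripper_force: 80.5
time: 14.3
eef_pos: [487.9, -314.9, 45.1]
tcp_rot: [-3.136, 0.002, 0.33]
ft_force: [-5.8, 6.6, 10.8]
width: 12.0
gripper_force: 80.8
time: 14.92
eef_pos: [488.0, -313.5, 45.1]
tcp_rot: [-3.137, 0.006, -0.455]
ft_force: [-5.0, 10.0, 11.3]
width: 12.1
gripper_force: 80.9
{'time': 14.925, 'joint_positions': array([-0.57360391,  0.46771868, -0.26505127,  0.84450636,  0.00430258,
        3.02326762]), 'qvel': array([ 3.34137722e-04, -1.88292819e-03, -5.98825468e-04, -8.90534871e-05,
        3.74079382e-03,  1.24415743e+00]), 'joint_torque': array([ -3.20654735, -42.54936576,  24.12611604,  -4.0575251 ,
        -1.70014467,  -1.03903323]), 'eef_pos': array([ 487.99501554, -313.50717151,   45.12580904]), 'tcp_rot': array([-3.1365552 ,  0.00592675, -0.4552779 ]), 'ft_force': array([-5.01630008, 10.03288785, 11.25524319]), 'torque': array([1.90893427, 0.94619167, 0.01607229]), 'gripper_force': 80.93722343444824, 'width': 12.127401406525708}
```

```bash
python3 inch.py '{"sx": [0, 0, 0, 0, 0], "sy": [0, 0, 0, 0, 0], "sz": [0, 0, -40, -90, -150], "yaw": [0, 0, 0, -0.18, -0.36], "finger_gap": [60, 60, 85, 85, 85]}'; python3 inch.py '{"sx": [0, 0, 0, 0, 0], "sy": [0, 0, 0, 0, 0], "sz": [-50, -50, -50, -50, -50], "yaw": [-0.18, -0.36, -0.54, -0.72, -0.9], "finger_gap": [85, 85, 85, 85, 85]}';  python3 inch.py '{"sx": [0, 0, 0, 0, 0], "sy": [0, 0, 0, 0, 0], "sz": [0, 0, 0, 0, 0], "yaw": [-0.18, -0.36, -0.54, -0.71, -0.71], "finger_gap": [85, 85, 85, 85, 85]}'; python3 -c "
from h import *
rel((400,-170,250),1.51)"
```

```text
time: 15.55
eef_pos: [490.0, -317.7, 194.9]
tcp_rot: [-3.141, 0.001, -0.085]
ft_force: [0.8, -0.2, 0.2]
width: 84.9
gripper_force: 0.0
time: 16.18
eef_pos: [490.6, -318.1, 244.3]
tcp_rot: [3.141, 0.0, 0.815]
ft_force: [0.1, 0.8, 0.3]
width: 85.1
gripper_force: 0.0
time: 16.8
eef_pos: [490.6, -318.0, 244.3]
tcp_rot: [3.141, 0.0, 1.517]
ft_force: [0.5, -0.3, 0.0]
width: 84.8
gripper_force: 0.0
t 16.8 eef [ 490.6 -318.   244.3] rot [3.141 0.    1.517] -> [142.9 -98.4  -5.8]
turn 0.007 j6 1.05
```

Now swing to the modules and view them; photograph the dial with the top camera on the way.

```bash
python3 inch.py '{"sx": [50, 105, 165, 220, 280], "sy": [-45, -90, -120, -130, -135], "sz": [-10, -20, -40, -60, -60], "yaw": [0, 0, 0, 0, 0], "finger_gap": [85, 85, 85, 85, 85]}';python3 inch.py '{"sx": [60, 120, 180, 225, 225], "sy": [0, 0, 0, 0, 0], "sz": [0, 0, 0, 0, 0], "yaw": [0, 0, 0, 0, 0], "finger_gap": [85, 85, 85, 85, 85]}'; python3 inch.py '{"sx": [0], "sy": [0], "sz": [0], "yaw": [0], "finger_gap": [85]}'
python3 -c "
from h import *
s=robot.get_state();print(s['eef_pos'],s['tcp_rot'])
p=robot.camera_params('wrist');im=robot.grab_frame('wrist');cv2.imwrite('pics/m2.png',im);np.save('m2.npy',p,allow_pickle=True)
t=robot.grab_frame('top');cv2.imwrite('pics/top2.png',t);crop(t,(395,170,465,235),4.5,'a.png')
b=cv2.imread('a.png');cv2.imwrite('pics/mt.png',np.hstack([cv2.resize(im,(468,292)),b]))"
```

```text
time: 17.42
eef_pos: [371.2, -44.5, 304.9]
tcp_rot: [3.138, 0.0, 1.514]
ft_force: [1.0, 1.3, -0.8]
width: 85.1
gripper_force: 0.0
time: 18.05
eef_pos: [383.2, 181.8, 303.0]
tcp_rot: [3.141, -0.001, 1.521]
ft_force: [0.3, -1.4, -0.3]
width: 84.8
gripper_force: 0.0
time: 18.18
eef_pos: [382.7, 178.8, 303.2]
tcp_rot: [-3.141, 0.001, 1.518]
ft_force: [0.1, 0.0, -0.0]
width: 85.0
gripper_force: 0.0
[382.73369921 178.81182447 303.18800888] [-3.14144949e+00  7.09570274e-04  1.51776760e+00]
```

View pics/mt.png

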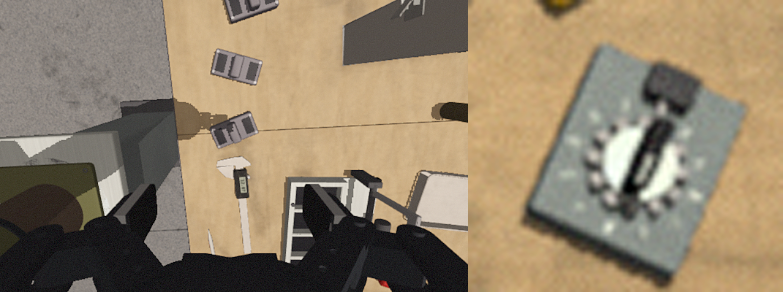

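```bash
cat >> h.py <<'E'
def modules(im,p,box):
    """module outlines in the wrist picture: centre and yaw of the long side, footprint taken at z=zc"""
    hsv=cv2.cvtColor(im,cv2.COLOR_BGR2HSV);m=((hsv[...,1]<75)&(hsv[...,2]<190)).astype("uint8")*255
    x0,y0,x1,y1=box;k=np.zeros_like(m);k[y0:y1,x0:x1]=m[y0:y1,x0:x1]
    k=cv2.morphologyEx(k,cv2.MORPH_CLOSE,np.ones((5,5)));k=cv2.morphologyEx(k,cv2.MORPH_OPEN,np.ones((5,5)))
    for c in cv2.findContours(k,cv2.RETR_EXTERNAL,cv2.CHAIN_APPROX_NONE)[0]:
        if cv2.contourArea(c)<400:continue
        w=np.array([onz(p,q[0],18)[:2] for q in c],"float32");r=cv2.minAreaRect(w);b=cv2.boxPoints(r)
        e=max((b[1]-b[0],b[2]-b[1]),key=np.linalg.norm)
        a=np.arctan2(e[1],e[0]);a=(a+np.pi/2)%np.pi-np.pi/2
        print("module",np.round(r[0],1),"size",np.round(r[1],1),"yaw",round(float(a),3),"px",c[:,0].mean(0).round())
E
python3 -c "
from h import *
p=np.load('m2.npy',allow_pickle=True).item();im=cv2.imread('pics/m2.png')
modules(im,p,(262,0,420,215))"
```

```text
module [388.8 155.4] size [83.4 47.8] yaw 0.334 px [320. 178.]
module [398.9 268.1] size [43.8 83.4] yaw -0.309 px [323.  91.]
module [427.4 354.9] size [32.7 87.9] yaw -0.053 px [341.  10.]
```

```bash
python3 -c "
from h import *
rel((388.5,154.8,3),1.57+.33)"
```

```text
t 18.275 eef [382.8 178.1 303.3] rot [-3.142  0.     1.516] -> [-22.9   7.  300.3]
turn -0.384 j6 2.061
```

```bash
python3 inch.py '{"sx": [-12, -23, -23, -23, -23], "sy": [4, 7, 7, 7, 7], "sz": [50, 105, 160, 210, 210], "yaw": [-0.18, -0.36, -0.384, -0.384, -0.384], "finger_gap": [85, 85, 85, 85, 85]}'; python3 -c "
from h import *
s=robot.get_state();p=robot.camera_params('wrist');im=robot.grab_frame('wrist');np.save('g.npy',p,allow_pickle=True);cv2.imwrite('pics/g1.png',im)
modules(im,p,(180,0,450,400));rel((388.5,154.8,3),1.57+.33)"
```

```text
time: 18.9
eef_pos: [384.9, 153.1, 90.7]
tcp_rot: [-3.133, 0.001, 1.9]
ft_force: [-0.0, 0.3, 0.2]
width: 84.9
gripper_force: 0.0
module [418.   50.8] size [234.6 138.7] yaw 0.338 px [311. 339.]
module [389.3 154. ] size [83.3 51.8] yaw 0.338 px [322. 201.]
module [399.2 269.4] size [51.8 83.5] yaw -0.305 px [389.  50.]
module [283.7 206.1] size [ 25.4 104.1] yaw -1.345 px [192.  72.]
t 18.95 eef [387.4 154.3  92.9] rot [-3.138  0.     1.9  ] -> [ 0.1  1.5 89.9]
turn 0.0 j6 1.62
```

View pics/g1.png

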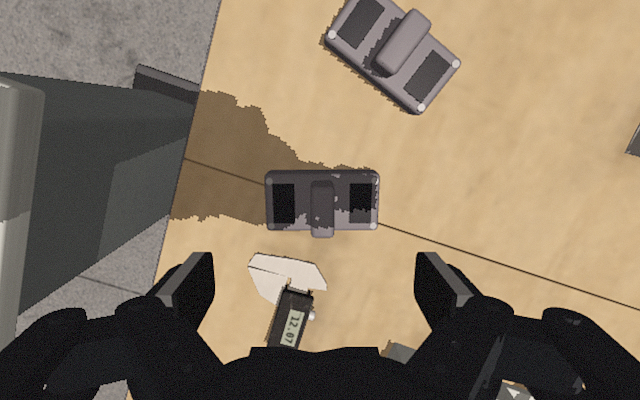

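```bash
python3 -c "
from h import *
p=np.load('g.npy',allow_pickle=True).item()
c=onz(p,(322,200.5),22);print(c);rel(c-[0,0,19],1.908)"; python3 inch.py '{"sx": [0, 0, 0], "sy": [1, 1, 1], "sz": [30, 60, 60], "yaw": [-0.008, -0.008, -0.008], "finger_gap": [85, 85, 85]}' 60;python3 -c "
from h import *
p=np.load('g.npy',allow_pickle=True).item()
c=onz(p,(322,200.5),22);rel(c-[0,0,19],1.908)"
```

```text
[388.30149806 157.63209197  22.        ]
t 18.95 eef [387.4 154.3  92.9] rot [-3.138  0.     1.9  ] -> [ 2.9  2.2 89.9]
turn -0.008 j6 1.62
time: 19.32
eef_pos: [390.1, 156.0, 34.1]
tcp_rot: [3.142, 0.0, 1.91]
ft_force: [-0.3, -1.0, 0.2]
width: 85.2
gripper_force: 0.0
t 19.325 eef [390.1 156.   34.1] rot [3.142 0.    1.91 ] -> [ 2.2 -1.2 31.1]
turn 0.002 j6 1.612
```

```bash
python3 inch.py '{"sx": [2, 2, 2], "sy": [-1, -1, -1], "sz": [15, 30, 30], "yaw": [0, 0, 0], "finger_gap": [85, 85, 85]}'; python3 inch.py '{"sx": [0, 0, 0, 0, 0], "sy": [0, 0, 0, 0, 0], "sz": [0, 0, 0, 0, 0], "yaw": [0, 0, 0, 0, 0], "finger_gap": [0, 0, 0, 0, 0]}';  python3 inch.py '{"sx": [0, 0, 0, 0, 0], "sy": [0, 0, 0, 0, 0], "sz": [0, -40, -90, -130, -130], "yaw": [0, 0, 0, 0, 0], "finger_gap": [0, 0, 0, 0, 0]}'
```

```text
time: 19.7
eef_pos: [389.4, 158.1, 4.8]
tcp_rot: [3.139, -0.0, 1.91]
ft_force: [0.6, 0.1, -0.4]
width: 84.9
gripper_force: 0.0
time: 20.32
eef_pos: [388.3, 157.8, 3.7]
tcp_rot: [3.141, 0.0, 1.911]
ft_force: [-1.0, -0.7, 5.5]
width: 14.9
gripper_force: 59.4
time: 20.95
eef_pos: [390.3, 158.7, 135.9]
tcp_rot: [3.135, -0.0, 1.911]
ft_force: [-0.1, 1.3, -3.4]
width: 14.7
gripper_force: 59.6
```

```bash
cat >> h.py <<'E'
def holes(im,p,box,T=170,z=30):
    g=im.min(axis=2);x0,y0,x1,y1=box;k=np.zeros_like(g);k[y0:y1,x0:x1]=(g[y0:y1,x0:x1]>T)*255
    k=cv2.resize(k,None,fx=1,fy=1);cs,h=cv2.findContours(k,cv2.RETR_CCOMP,cv2.CHAIN_APPROX_NONE)
    for c,hh in zip(cs,h[0]):
        if hh[3]>=0 and cv2.contourArea(c)>500:
            w=np.array([onz(p,q[0],z)[:2] for q in c],"float32");r=cv2.minAreaRect(w);b=cv2.boxPoints(r)
            e=max((b[1]-b[0],b[2]-b[1]),key=np.linalg.norm);a=(np.arctan2(e[1],e[0])+np.pi/2)%np.pi-np.pi/2
            print("hole",np.round(r[0],1),np.round(sorted(r[1]),1),"yaw",round(float(a),3))
E
python3 -c "
from h import *
p=np.load('n1.npy',allow_pickle=True).item();im=cv2.imread('pics/n1.png')
for T in(130,150,170,190,210):print(T);holes(im,p,(340,40,480,265),T)
g=im.min(2);print(g[80,345:470:3]);print(g[150,345:470:3]);print(g[55:265:3,410])"
```

```text
130
hole [541.1 -99.1] [50.4 90.9] yaw -0.057
hole [544.2 -43.7] [49.2 91. ] yaw -0.051
hole [543.   12.7] [49.7 97.5] yaw -0.057
150
hole [540.9 -98.4] [51.5 91.4] yaw -0.057
hole [544.2 -42.9] [50.2 91.4] yaw -0.057
hole [543.6  12.1] [50.8 98.8] yaw -0.057
170
hole [540.8 -98.4] [51.6 91.9] yaw -0.057
hole [544.  -43.5] [51.4 91.9] yaw -0.057
hole [543.7  12.8] [51.9 98.9] yaw -0.061
190
hole [541.  -99.1] [52.8 92.5] yaw -0.057
hole [544.2 -43. ] [52.5 92.7] yaw -0.057
hole [543.9  12.6] [51.8 99.5] yaw -0.057
210
hole [540.9 -99.1] [52.8 94.2] yaw -0.057
hole [543.9 -43. ] [52.5 94.2] yaw -0.057
hole [543.6  12.1] [ 52.9 101. ] yaw -0.057
[137  64  74 155 233 234 201  88  87  82  86  88  86  88  77  82  85  80
  82  85  82  79  86  85  79  81  79  81  72  77  69  72  74 156 230 223
 225 235 117 119 114 229]
[109  74  61 227 223 214  80  77  77  77  75  76  80  72  74  78  77  75
  76  78  71  75  73  77  73  72  76  75  73  83  83 191 223 224 184 121
 115 121 102 221 219 217]
[138 132 215 227 229 121 241  74  82  87  81  79  81  76  83  79  81  83
  79  67 220 237 198  67  78  76  80  76  83  81  74  77  72  75  73  67
  72 216 222  75  63  73  65  65  69  65  71  62  60  59 124  84 180 218
  57  60  59  63  49  63  54  51  46  46  99  89 192 208 197 137]
```

```bash
python3 inch.py '{"sx": [0], "sy": [0], "sz": [0], "yaw": [0], "finger_gap": [0]}'; python3 -c "
from h import *
s,e,r=tool();p=robot.camera_params('wrist');im=robot.grab_frame('wrist');cv2.imwrite('pics/k1.png',im)
print(e,s['tcp_rot'],s['width']);np.save('k1.npy',p,allow_pickle=True)
for z in(0,18.3):
  print(z,[proj(p,e+r.apply([-x,y,0])+[0,0,z]).round(1).tolist() for x in(22,-22) for y in(-42,42)])
crop(im,(200,100,460,300),3,'pics/k1c.png')"
```

```text
time: 21.08
eef_pos: [387.1, 157.3, 132.3]
tcp_rot: [-3.14, 0.0, 1.911]
ft_force: [0.3, 0.6, -2.5]
width: 14.8
gripper_force: 59.6
[387.08004152 157.34586812 132.2997091 ] [-3.13990644e+00  8.77454019e-05  1.91079335e+00] 14.78842127640581
0 [[237.6, 277.5], [392.4, 277.6], [232.6, 199.0], [397.7, 199.1]]
18.3 [[229.3, 295.3], [400.8, 295.4], [223.1, 209.0], [407.4, 209.1]]
```

View pics/k1c.png

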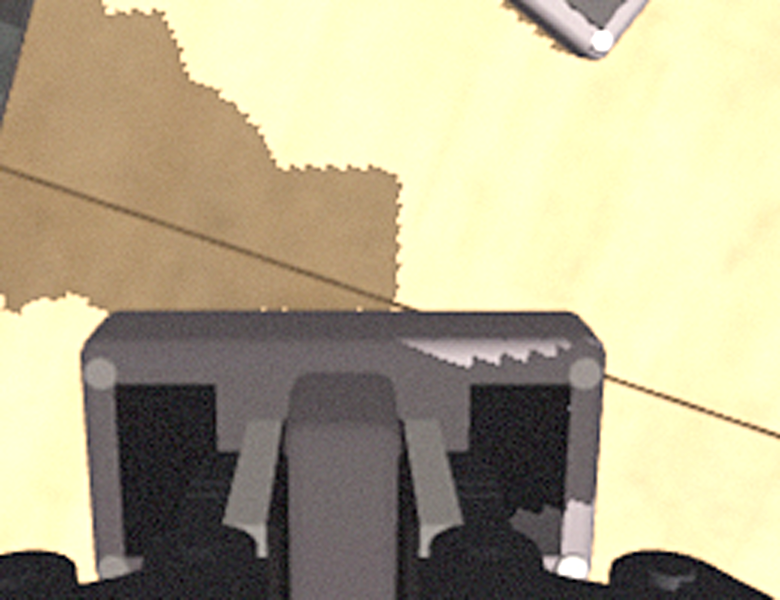

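```bash
python3 -c "
from h import *
rel((541.8,-98.3,60),1.514)"
```

```text
t 21.125 eef [386.5 157.1 131.8] rot [-3.138  0.     1.911] -> [-292.6   61.4   71.6]
turn 0.397 j6 1.617
```

```bash
python3 inch.py '{"sx": [-50, -100, -155, -210, -260], "sy": [10, 20, 32, 44, 54], "sz": [0, 0, 0, 0, 0], "yaw": [0.08, 0.16, 0.24, 0.32, 0.397], "finger_gap": [0, 0, 0, 0, 0]}'; python3 inch.py '{"sx": [-25, -25, -25], "sy": [-6, -6, -6], "sz": [20, 20, 20], "yaw": [0, 0, 0], "finger_gap": [0, 0, 0]}';python3 -c "
from h import *
rel((541.8,-98.3,60),1.514)"
```

```text
time: 21.75
eef_pos: [525.0, -71.0, 131.0]
tcp_rot: [-3.138, -0.0, 1.511]
ft_force: [0.8, 1.5, -1.7]
width: 14.8
gripper_force: 59.4
time: 22.12
eef_pos: [517.1, -93.3, 112.1]
tcp_rot: [-3.139, -0.001, 1.514]
ft_force: [-0.6, -0.0, -1.9]
width: 14.7
gripper_force: 59.4
t 22.125 eef [517.1 -93.3 112.1] rot [-3.139e+00 -1.000e-03  1.514e+00] -> [-3.6 25.1 52. ]
turn -0.0 j6 1.449
```

```bash
python3 inch.py '{"sx": [-2, -3.6, -3.6, -3.6, -3.6], "sy": [13, 25, 25, 25, 25], "sz": [20, 45, 64, 64, 64], "yaw": [0, 0, 0, 0, 0], "finger_gap": [0, 0, 0, 0, 0]}';python3 -c "
from h import *
rel((541.8,-98.3,38),1.514)
p=robot.camera_params('wrist');im=robot.grab_frame('wrist');np.save('q1.npy',p,allow_pickle=True);cv2.imwrite('pics/q1.png',im)
crop(im,(200,20,470,290),2.2,'pics/q1c.png')"
```

```text
time: 22.75
eef_pos: [543.5, -98.3, 50.1]
tcp_rot: [3.141, 0.0, 1.515]
ft_force: [-0.0, 0.3, -0.7]
width: 14.6
gripper_force: 59.4
t 22.75 eef [543.5 -98.3  50.1] rot [3.141 0.    1.515] -> [-0.1 -1.7 12.1]
turn 0.001 j6 1.447
```

View pics/q1c.png

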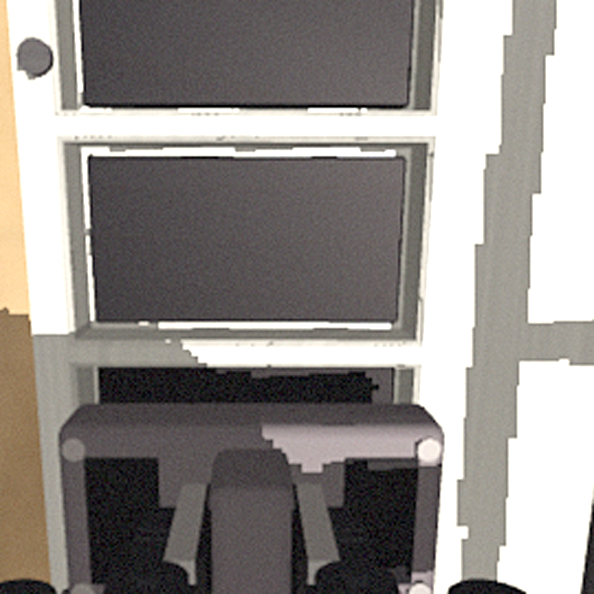

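```bash
python3 -c "
from h import *
p=np.load('q1.npy',allow_pickle=True).item()
for n,r in(('p3 +y',137),('p3 -y',341),('p2 +y',365),):
  print(n,onz(p,(312,20+r/2.2),30))
print('module +y bottom',onz(p,(314,20+405/2.2),46.4),'top',onz(p,(314,20+430/2.2),68.4))
for r in(375,):print(onz(p,(200+72/2.2,20+r/2.2),30),onz(p,(200+418/2.2,20+r/2.2),30))
"
```

```text
p3 +y [546.61628412 -18.78911133  30.        ]
p3 -y [543.8316526  -67.76978526  30.        ]
p2 +y [543.47730882 -74.00256589  30.        ]
module +y bottom [544.2438604  -80.21751672  46.4       ] top [544.24965631 -79.59991958  68.4       ]
[498.47062517 -74.13660844  30.        ] [587.48578701 -79.08706366  30.        ]
```

```bash
python3 inch.py '{"sx": [2.5, 2.5, 2.5, 2.5, 2.5], "sy": [-1.8, -1.8, -1.8, -1.8, -1.8], "sz": [0, 8, 14, 18, 21], "yaw": [0, 0, 0, 0, 0], "finger_gap": [0, 0, 0, 0, 0]}'; python3 inch.py '{"sx": [0, 0], "sy": [0, 0], "sz": [3, 6], "yaw": [0, 0], "finger_gap": [0, 0]}'
```

```text
time: 23.42
eef_pos: [541.0, -96.5, 27.7]
tcp_rot: [-3.141, -0.0, 1.514]
ft_force: [0.1, -0.3, -1.6]
width: 14.7
gripper_force: 59.5
time: 23.68
eef_pos: [541.4, -96.5, 22.1]
tcp_rot: [3.141, 0.0, 1.514]
ft_force: [-0.1, 0.5, -2.7]
width: 14.5
gripper_force: 59.5
```

```bash
python3 inch.py '{"sx": [0, 0, 0, 0], "sy": [0, 0, 0, 0], "sz": [3, 6, 8, 10], "yaw": [0, 0, 0, 0], "finger_gap": [0, 0, 0, 0]}'; python3 inch.py '{"sx": [0, 0], "sy": [0, 0], "sz": [1.5, 2.5], "yaw": [0, 0], "finger_gap": [0, 0]}'
```

```text
time: 24.18
eef_pos: [541.4, -96.5, 12.5]
tcp_rot: [3.141, 0.0, 1.514]
ft_force: [-2.1, -0.3, 3.4]
width: 14.7
gripper_force: 60.3
time: 24.42
eef_pos: [541.4, -96.5, 11.7]
tcp_rot: [3.141, 0.0, 1.514]
ft_force: [-6.9, 1.9, 24.0]
width: 14.6
gripper_force: 63.1
```

```bash
python3 inch.py '{"sx": [0, 0, 0, 0, 0], "sy": [0, 0, 0, 0, 0], "sz": [-2, -2, -50, -110, -150], "yaw": [0, 0, 0, 0, 0], "finger_gap": [40, 40, 60, 85, 85]}'; python3 -c "
from h import *
rel((396.8,262,90),1.266)"
```

```text
time: 25.05
eef_pos: [542.4, -96.6, 162.0]
tcp_rot: [3.139, 0.0, 1.514]
ft_force: [0.4, -0.6, 0.3]
width: 84.7
gripper_force: 0.0
t 25.05 eef [542.4 -96.6 162. ] rot [3.139 0.    1.514] -> [ 349.8 -166.    71.4]
turn 0.248 j6 1.451
```

```bash
python3 inch.py '{"sx": [50, 105, 160, 215, 270], "sy": [-25, -50, -76, -102, -128], "sz": [0, 0, 0, 0, 0], "yaw": [0.05, 0.1, 0.15, 0.2, 0.248], "finger_gap": [85, 85, 85, 85, 85]}';python3 inch.py '{"sx": [30, 60, 60, 60], "sy": [-28, -58, -58, -58], "sz": [20, 60, 70, 70], "yaw": [0, 0, 0, 0], "finger_gap": [85, 85, 85, 85]}'; python3 -c "
from h import *
p=robot.camera_params('wrist');im=robot.grab_frame('wrist');np.save('g2.npy',p,allow_pickle=True);cv2.imwrite('pics/g2.png',im)
modules(im,p,(180,0,450,300));rel((396.8,262,3),1.266)"
```

```text
time: 25.68
eef_pos: [428.2, 182.1, 159.4]
tcp_rot: [3.141, -0.0, 1.264]
ft_force: [1.3, 0.2, -0.4]
width: 85.2
gripper_force: 0.0
time: 26.18
eef_pos: [391.0, 254.5, 88.9]
tcp_rot: [-3.141, 0.002, 1.266]
ft_force: [0.1, 0.4, 0.2]
width: 85.1
gripper_force: 0.0
module [461.1 171.5] size [40.4 27.7] yaw 1.28 px [431. 278.]
module [288.1 229.2] size [49.3 25.9] yaw 1.163 px [195. 272.]
module [398.8 267.3] size [48.4 83.3] yaw -0.304 px [319. 181.]
module [426.9 371.3] size [80.9 45.7] yaw 0.251 px [311.  30.]
t 26.225 eef [392.  254.6  89.7] rot [3.142e+00 1.000e-03 1.265e+00] -> [ 8.6  2.4 86.7]
turn -0.001 j6 2.453
```

```bash
python3 inch.py '{"sx": [14, 14, 14, 14, 14], "sy": [2.7, 2.7, 2.7, 2.7, 2.7], "sz": [30, 60, 75, 86.5, 86.5], "yaw": [0, 0, 0, 0, 0], "finger_gap": [85, 85, 85, 85, 85]}'; python3 inch.py '{"sx": [0, 0, 0, 0, 0], "sy": [0, 0, 0, 0, 0], "sz": [0, 0, 0, 0, 0], "yaw": [0, 0, 0, 0, 0], "finger_gap": [0, 0, 0, 0, 0]}' 60;  python3 inch.py '{"sx": [0, 0, 0, 0, 0], "sy": [0, 0, 0, 0, 0], "sz": [0, -40, -90, -130, -130], "yaw": [0, 0, 0, 0, 0], "finger_gap": [0, 0, 0, 0, 0]}';python3 -c "
from h import *
rel((544.7,-42.5,80),1.514)"
```

```text
time: 26.85
eef_pos: [398.9, 267.0, 3.3]
tcp_rot: [3.142, 0.0, 1.264]
ft_force: [0.1, -0.7, 0.9]
width: 85.0
gripper_force: 0.0
time: 27.48
eef_pos: [398.7, 267.9, 3.7]
tcp_rot: [3.141, -0.001, 1.266]
ft_force: [-0.5, -1.2, 5.8]
width: 14.9
gripper_force: 59.4
time: 28.1
eef_pos: [400.5, 269.1, 136.0]
tcp_rot: [3.138, -0.005, 1.266]
ft_force: [1.0, 0.6, -1.8]
width: 14.6
gripper_force: 59.2
t 28.1 eef [400.5 269.1 136. ] rot [ 3.138 -0.005  1.266] -> [-254.2  230.9   55.6]
turn -0.248 j6 2.467
```

```bash
cat >> h.py <<'E'
def front(im):
    """first row (going up from the fingers) where the held module's +y face meets the background"""
    s=cv2.cvtColor(im,cv2.COLOR_BGR2HSV);o=[]
    for c in list(range(250,285,5))+list(range(345,380,5)):
        r=228
        while r>150 and s[r,c,1]<75 and s[r,c,2]<215:r-=1
        o.append(r)
    return o
E
python3 inch.py '{"sx": [-50, -100, -100], "sy": [46, 92, 92], "sz": [0, 0, 0], "yaw": [-0.06, -0.12, -0.12], "finger_gap": [0, 0, 0]}'; python3 -c "
from h import *
im=robot.grab_frame('wrist');cv2.imwrite('pics/k2.png',im)
print(front(cv2.imread('pics/k1.png')));print(front(im));rel((544.7,-42.5,80),1.514)"
```

```text
time: 28.48
eef_pos: [455.9, 141.4, 131.5]
tcp_rot: [-3.139, 0.002, 1.381]
ft_force: [-1.2, 1.6, -1.7]
width: 14.1
gripper_force: 59.3
[202, 203, 203, 203, 202, 202, 203, 203, 203, 203, 203, 203, 203, 203]
[227, 226, 223, 228, 226, 195, 196, 196, 196, 196, 196, 196, 196, 196]
t 28.525 eef [455.9 141.7 131.6] rot [-3.139e+00  2.000e-03  1.381e+00] -> [-164.1  122.    51.6]
turn -0.133 j6 2.062
```

```bash
python3 inch.py '{"sx": [-50, -105, -155, -166, -166], "sy": [38, 80, 115, 122, 122], "sz": [0, 0, 0, 20, 50], "yaw": [-0.04, -0.09, -0.133, -0.133, -0.133], "finger_gap": [0, 0, 0, 0, 0]}'; python3 inch.py '{"sx": [0, 0, 0], "sy": [0, 0, 0], "sz": [25, 30, 30], "yaw": [0, 0, 0], "finger_gap": [0, 0, 0]}';python3 -c "
from h import *
rel((544.8,-44.4,30),1.514)"
```

```text
time: 29.15
eef_pos: [546.7, -41.3, 82.2]
tcp_rot: [3.14, -0.001, 1.517]
ft_force: [-0.9, 0.2, -1.2]
width: 15.0
gripper_force: 59.4
time: 29.52
eef_pos: [545.0, -40.0, 52.8]
tcp_rot: [-3.14, -0.0, 1.52]
ft_force: [-0.8, -0.0, -1.9]
width: 14.4
gripper_force: 59.3
t 29.525 eef [545.  -40.   52.8] rot [-3.14 -0.    1.52] -> [-4.4  0.  22.8]
turn 0.006 j6 1.548
```

```bash
python3 inch.py '{"sx": [-4.4, -4.4, -4.4, -4.4], "sy": [0, 0, 0, 0], "sz": [0, 10, 18, 23], "yaw": [0.006, 0.006, 0.006, 0.006], "finger_gap": [0, 0, 0, 0]}'; python3 inch.py '{"sx": [0, 0], "sy": [0, 0], "sz": [4, 8], "yaw": [0, 0], "finger_gap": [0, 0]}'
```

```text
time: 30.02
eef_pos: [544.7, -45.4, 29.5]
tcp_rot: [-3.141, -0.0, 1.513]
ft_force: [0.3, 0.5, -1.9]
width: 14.4
gripper_force: 59.4
time: 30.28
eef_pos: [545.3, -45.4, 22.0]
tcp_rot: [3.142, -0.0, 1.513]
ft_force: [1.1, 0.3, -2.3]
width: 14.9
gripper_force: 59.4
```

```bash
python3 inch.py '{"sx": [0, 0, 0, 0], "sy": [0, 0, 0, 0], "sz": [3, 6, 8, 10], "yaw": [0, 0, 0, 0], "finger_gap": [0, 0, 0, 0]}'; python3 inch.py '{"sx": [0, 0], "sy": [0, 0], "sz": [1.5, 2.5], "yaw": [0, 0], "finger_gap": [0, 0]}'; python3 inch.py '{"sx": [0, 0, 0, 0, 0], "sy": [0, 0, 0, 0, 0], "sz": [-2, -2, -50, -110, -150], "yaw": [0, 0, 0, 0, 0], "finger_gap": [40, 40, 60, 85, 85]}'; python3 -c "
from h import *
rel((427,362,90),1.9)"
```

```text
time: 30.78
eef_pos: [545.2, -45.5, 12.4]
tcp_rot: [3.141, 0.0, 1.513]
ft_force: [-1.5, -0.1, 4.8]
width: 14.4
gripper_force: 60.2
time: 31.02
eef_pos: [545.3, -45.4, 11.7]
tcp_rot: [3.141, 0.0, 1.513]
ft_force: [-7.2, 0.9, 24.6]
width: 15.0
gripper_force: 63.0
time: 31.65
eef_pos: [546.4, -45.5, 161.9]
tcp_rot: [3.139, 0.0, 1.513]
ft_force: [0.8, 0.1, 0.2]
width: 85.0
gripper_force: 0.0
t 31.65 eef [546.4 -45.5 161.9] rot [3.139 0.    1.513] -> [ 399.9 -143.    71.5]
turn -0.387 j6 1.546
```

```bash
python3 inch.py '{"sx": [30, 70, 130, 190, 250], "sy": [-50, -100, -145, -145, -145], "sz": [0, 0, 0, 0, 0], "yaw": [-0.06, -0.12, -0.2, -0.3, -0.36], "finger_gap": [85, 85, 85, 85, 85]}';python3 -c "
from h import *
rel((427,355,90),1.9)"
```

```text
time: 32.28
eef_pos: [414.0, 207.6, 159.7]
tcp_rot: [3.141, 0.0, 1.875]
ft_force: [1.7, -0.2, 0.5]
width: 85.3
gripper_force: 0.0
t 32.275 eef [414.  207.6 159.7] rot [3.141 0.    1.875] -> [136.8  56.5  69.8]
turn -0.025 j6 1.732
```

```bash
python3 inch.py '{"sx": [45, 90, 137, 137, 137], "sy": [18, 37, 56, 56, 56], "sz": [0, 20, 50, 70, 70], "yaw": [-0.01, -0.025, -0.025, -0.025, -0.025], "finger_gap": [85, 85, 85, 85, 85]}';python3 -c "
from h import *
p=robot.camera_params('wrist');im=robot.grab_frame('wrist');np.save('g3.npy',p,allow_pickle=True);cv2.imwrite('pics/g3.png',im)
modules(im,p,(200,60,450,290));rel((427,362,3),1.9)"
```

```text
time: 32.9
eef_pos: [425.7, 352.8, 87.3]
tcp_rot: [-3.137, 0.002, 1.899]
ft_force: [-1.0, 0.4, -0.1]
width: 85.1
gripper_force: 0.0
module [528.2 332.1] size [27.4 31. ] yaw -1.24 px [431. 273.]
module [364.2 275.6] size [10.9 31.7] yaw -1.32 px [206. 272.]
module [428.3 372. ] size [83.2 48.4] yaw 0.256 px [328. 178.]
t 32.95 eef [426.6 352.9  88.7] rot [-3.139e+00  1.000e-03  1.898e+00] -> [ 8.6  3.6 85.7]
turn -0.002 j6 1.935
```

```bash
python3 -c "
from h import *
print(onz(robot.camera_params('top'),(192,210),15));rel((428.0,373.4,3),1.827)"
```

```text
[530.32716872 427.190657    15.        ]
t 32.95 eef [426.6 352.9  88.7] rot [-3.139e+00  1.000e-03  1.898e+00] -> [19.1  8.2 85.6]
turn 0.071 j6 1.935
```

```bash
python3 inch.py '{"sx": [19, 19, 19, 19, 19], "sy": [8, 8, 8, 8, 8], "sz": [30, 60, 75, 85.5, 85.5], "yaw": [0.071, 0.071, 0.071, 0.071, 0.071], "finger_gap": [85, 85, 85, 85, 85]}'; python3 inch.py '{"sx": [0, 0, 0, 0, 0], "sy": [0, 0, 0, 0, 0], "sz": [0, 0, 0, 0, 0], "yaw": [0, 0, 0, 0, 0], "finger_gap": [0, 0, 0, 0, 0]}' 60;  python3 inch.py '{"sx": [0, 0, 0, 0, 0], "sy": [0, 0, 0, 0, 0], "sz": [0, -40, -90, -130, -130], "yaw": [0, 0, 0, 0, 0], "finger_gap": [0, 0, 0, 0, 0]}'; python3 inch.py '{"sx": [-40, -40, -40], "sy": [-30, -30, -30], "sz": [0, 0, 0], "yaw": [0, 0, 0], "finger_gap": [0, 0, 0]}';python3 -c "
from h import *
im=robot.grab_frame('wrist');cv2.imwrite('pics/k3.png',im)
print(front(im));rel((548,11.5,60),1.514)"
```

```text
time: 33.58
eef_pos: [429.0, 373.6, 4.3]
tcp_rot: [-3.141, 0.0, 1.826]
ft_force: [0.5, 0.4, 0.5]
width: 84.7
gripper_force: 0.0
time: 34.2
eef_pos: [429.2, 374.4, 4.7]
tcp_rot: [3.141, -0.001, 1.827]
ft_force: [-0.0, -0.4, 4.5]
width: 14.6
gripper_force: 61.7
time: 34.83
eef_pos: [430.8, 375.6, 137.2]
tcp_rot: [3.136, -0.003, 1.827]
ft_force: [0.5, -0.1, -2.7]
width: 14.7
gripper_force: 61.1
time: 35.2
eef_pos: [409.4, 327.2, 132.9]
tcp_rot: [-3.14, 0.001, 1.826]
ft_force: [0.3, -0.3, -2.2]
width: 14.4
gripper_force: 61.0
[225, 227, 199, 225, 227, 199, 199, 199, 199, 199, 199, 199, 199, 225]
t 35.25 eef [410.  327.9 133.3] rot [-3.141  0.     1.827] -> [-341.    53.4   73.3]
turn 0.313 j6 1.989
```

```bash
python3 inch.py '{"sx": [-55, -110, -165, -220, -275], "sy": [5, 10, 18, 28, 40], "sz": [0, 0, 0, 0, 0], "yaw": [0.06, 0.12, 0.18, 0.25, 0.313], "finger_gap": [0, 0, 0, 0, 0]}';python3 inch.py '{"sx": [-10, -10], "sy": [0, 0], "sz": [0, 0], "yaw": [0, 0], "finger_gap": [0, 0]}'; python3 -c "
from h import *
rel((547.8,12.8,50),1.514)"
```

```text
time: 35.88
eef_pos: [519.9, 70.7, 134.0]
tcp_rot: [3.141, -0.0, 1.512]
ft_force: [1.4, 1.7, -2.5]
width: 14.9
gripper_force: 61.0
time: 36.12
eef_pos: [517.8, 61.7, 133.7]
tcp_rot: [-3.141, -0.0, 1.513]
ft_force: [0.6, 0.1, -1.6]
width: 14.6
gripper_force: 61.0
t 36.125 eef [517.8  61.7 133.7] rot [-3.141 -0.     1.513] -> [-47.2  32.9  83.6]
turn -0.001 j6 1.747
```

```bash
python3 inch.py '{"sx": [-30, -47, -47, -47, -47], "sy": [20, 33, 33, 33, 33], "sz": [15, 40, 70, 84, 84], "yaw": [0, 0, 0, 0, 0], "finger_gap": [0, 0, 0, 0, 0]}';python3 -c "
from h import *
rel((547.8,12.8,23),1.514)
im=robot.grab_frame('wrist');cv2.imwrite('pics/q3.png',im);print(robot.get_state()['width'])"
```

```text
time: 36.75
eef_pos: [546.7, 14.3, 49.3]
tcp_rot: [-3.139, -0.0, 1.516]
ft_force: [-0.3, 0.9, -0.7]
width: 14.6
gripper_force: 61.0
t 36.75 eef [546.7  14.3  49.3] rot [-3.139 -0.     1.516] -> [-1.5  1.3 26.3]
turn 0.002 j6 1.652
14.588432473573455
```

```bash
python3 inch.py '{"sx": [-1.5, -1.5, -1.5, -1.5], "sy": [1, 1, 1, 1], "sz": [0, 10, 18, 23], "yaw": [0, 0, 0, 0], "finger_gap": [0, 0, 0, 0]}'; python3 inch.py '{"sx": [0, 0], "sy": [0, 0], "sz": [3, 5], "yaw": [0, 0], "finger_gap": [0, 0]}'
```

```text
time: 37.3
eef_pos: [548.3, 11.4, 26.5]
tcp_rot: [-3.14, 0.0, 1.514]
ft_force: [0.4, 0.5, -1.8]
width: 14.6
gripper_force: 61.0
time: 37.55
eef_pos: [548.9, 11.4, 22.0]
tcp_rot: [-3.141, 0.0, 1.514]
ft_force: [-0.2, 0.3, -1.5]
width: 14.5
gripper_force: 61.0
```

```bash
python3 inch.py '{"sx": [0, 0, 0, 0], "sy": [0, 0, 0, 0], "sz": [3, 6, 8, 9], "yaw": [0, 0, 0, 0], "finger_gap": [0, 0, 0, 0]}'; python3 inch.py '{"sx": [0, 0], "sy": [0, 0], "sz": [1.5, 2.5], "yaw": [0, 0], "finger_gap": [0, 0]}'; python3 inch.py '{"sx": [0, 0, 0, 0, 0], "sy": [0, 0, 0, 0, -60], "sz": [-2, -2, -50, -110, -130], "yaw": [0, 0, 0, 0, 0], "finger_gap": [40, 40, 60, 60, 60]}';  python3 inch.py '{"sx": [-80, -80, -80, -80], "sy": [-60, -60, -60, -60], "sz": [-30, -30, -30, -30], "yaw": [0, 0, 0, 0], "finger_gap": [60, 60, 60, 60]}'; python3 -c "
from h import *
s=robot.get_state();p=robot.camera_params('wrist');im=robot.grab_frame('wrist');np.save('v.npy',p,allow_pickle=True);cv2.imwrite('pics/v.png',im);t=robot.grab_frame('top');cv2.imwrite('pics/topv.png',t)
print(s['eef_pos'])
a=cv2.resize(im,(560,350));crop(t,(190,125,470,275),2,'a.png');b=cv2.imread('a.png');cv2.imwrite('pics/vv.png',np.vstack([a,cv2.resize(b,(560,300))])[:600])"
```

```text
time: 38.05
eef_pos: [549.2, 11.4, 13.4]
tcp_rot: [3.141, 0.0, 1.514]
ft_force: [-0.9, -0.6, 4.4]
width: 14.5
gripper_force: 61.8
time: 38.3
eef_pos: [549.2, 11.4, 12.7]
tcp_rot: [3.14, -0.0, 1.514]
ft_force: [-6.7, -0.9, 23.7]
width: 14.5
gripper_force: 64.5
time: 38.92
eef_pos: [497.5, 15.0, 144.7]
tcp_rot: [3.128, -0.001, 1.513]
ft_force: [-1.0, -0.8, 1.4]
width: 60.0
gripper_force: 0.0
time: 39.42
eef_pos: [425.8, -61.4, 170.2]
tcp_rot: [3.141, -0.0, 1.513]
ft_force: [-0.0, 0.9, 0.0]
width: 59.8
gripper_force: 0.0
[425.84383692 -61.44939183 170.19509688]
```

View pics/vv.png

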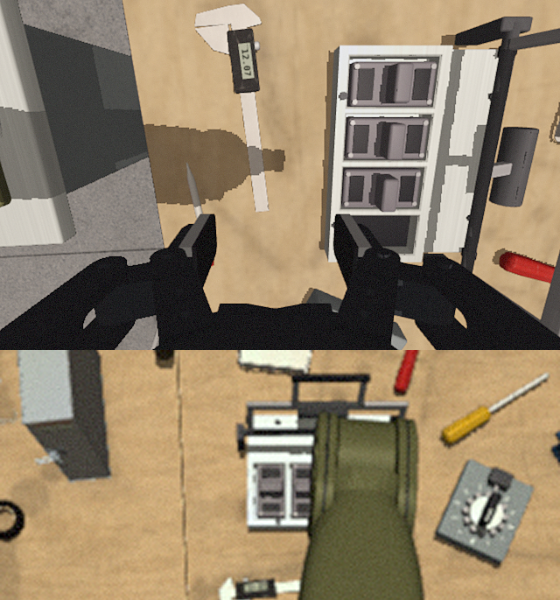

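```bash
python3 inch.py '{"sx": [0, 0, 0, 0, 0], "sy": [0, 0, 50, 110, 170], "sz": [-50, -105, -105, -105, -105], "yaw": [0, 0, 0, 0, 0], "finger_gap": [50, 50, 50, 50, 50]}';python3 inch.py '{"sx": [0, 0, 0], "sy": [30, 50, 50], "sz": [0, 0, 0], "yaw": [0, 0, 0], "finger_gap": [50, 50, 50]}'; python3 -c "
from h import *
rel((657,-78.7,185),1.514)"
```

```text
time: 40.15
eef_pos: [597.6, -70.3, 274.9]
tcp_rot: [3.141, -0.0, 1.515]
ft_force: [-0.2, -0.1, 0.1]
width: 49.9
gripper_force: 0.0
time: 40.52
eef_pos: [646.5, -73.1, 273.1]
tcp_rot: [-3.139, -0.0, 1.515]
ft_force: [0.2, -0.5, 0.3]
width: 50.5
gripper_force: 0.0
t 40.525 eef [646.5 -73.1 273.1] rot [-3.139 -0.     1.515] -> [-5.  11.  88.1]
turn 0.001 j6 1.514
```

```bash
python3 inch.py '{"sx": [-5, -5, -5, -5, -5], "sy": [10, 10, 10, 10, 10], "sz": [20, 45, 65, 80, 88], "yaw": [0, 0, 0, 0, 0], "finger_gap": [50, 50, 50, 50, 50]}';python3 inch.py '{"sx": [0, 0, 0, 0, 0], "sy": [0, 0, 0, 0, 0], "sz": [0, 0, 0, 0, 0], "yaw": [0, 0, 0, 0, 0], "finger_gap": [50, 0, 0, 0, 0]}' 40
```

```text
time: 41.15
eef_pos: [653.9, -79.3, 186.6]
tcp_rot: [-3.14, -0.0, 1.514]
ft_force: [-0.4, 0.3, -0.7]
width: 50.0
gripper_force: 0.0
time: 41.78
eef_pos: [655.8, -79.8, 188.6]
tcp_rot: [3.139, 0.0, 1.514]
ft_force: [2.4, -0.4, 3.3]
width: 10.4
gripper_force: 39.1
```

```bash
python3 inch.py '{"sx": [0, 0, 0, 0, 0], "sy": [-20, -39.5, -72, -102.6, -130.4], "sz": [-1, -2, 3.7, 15.7, 33.5], "yaw": [0, 0, 0, 0, 0], "finger_gap": [0, 0, 0, 0, 0]}';python3 inch.py '{"sx": [0, 0], "sy": [-18, -18], "sz": [16.7, 16.7], "yaw": [0, 0], "finger_gap": [0, 0]}'
```

```text
time: 42.4
eef_pos: [525.0, -72.3, 154.9]
tcp_rot: [3.138, 0.0, 1.514]
ft_force: [4.4, -0.5, -5.0]
width: 10.4
gripper_force: 39.8
time: 42.65
eef_pos: [504.4, -71.1, 136.1]
tcp_rot: [-3.138, -0.0, 1.514]
ft_force: [0.9, -0.1, -1.5]
width: 10.4
gripper_force: 41.3
```

```bash
python3 inch.py '{"sx": [0, 0, 0, 0, 0], "sy": [-15.5, -28, -37, -42.4, -44.3], "sz": [19.3, 40.7, 63.7, 87.8, 107], "yaw": [0, 0, 0, 0, 0], "finger_gap": [0, 0, 0, 0, 0]}';python3 inch.py '{"sx": [0, 0, 0], "sy": [0, 0, 0], "sz": [3, 5.5, 5.5], "yaw": [0, 0, 0], "finger_gap": [0, 0, 0]}'
```

```text
time: 43.28
eef_pos: [463.7, -68.8, 30.4]
tcp_rot: [3.14, -0.0, 1.514]
ft_force: [3.1, -0.2, 0.3]
width: 9.9
gripper_force: 41.5
time: 43.65
eef_pos: [463.7, -68.8, 27.5]
tcp_rot: [3.14, -0.0, 1.514]
ft_force: [-3.3, 0.9, 15.2]
width: 10.4
gripper_force: 42.8
```

```bash
python3 inch.py '{"sx": [0, 0, 0, 0, 0], "sy": [0, 0, 0, 0, 0], "sz": [-1, -1, -40, -90, -150], "yaw": [0, 0, 0, 0, 0], "finger_gap": [35, 35, 35, 60, 85]}';python3 inch.py '{"sx": [0, 0, 0, 0], "sy": [-40, -78, -78, -78], "sz": [-60, -120, -120, -120], "yaw": [0, 0, 0, 0], "finger_gap": [85, 85, 85, 85]}'; python3 -c "
from h import *
rel((385.3,-70.2,299.7),1.523)"
```

```text
time: 44.28
eef_pos: [460.9, -68.6, 175.5]
tcp_rot: [-3.138, -0.0, 1.514]
ft_force: [1.2, 0.4, -0.2]
width: 70.0
gripper_force: 0.0
time: 44.78
eef_pos: [384.6, -64.4, 296.2]
tcp_rot: [3.139, 0.0, 1.514]
ft_force: [0.5, -0.3, -0.1]
width: 84.8
gripper_force: 0.0
t 44.775 eef [384.6 -64.4 296.2] rot [3.139 0.    1.514] -> [-5.7  1.1 -3.5]
turn -0.009 j6 1.462
```

```bash
python3 inch.py '{"sx": [-5.7, -5.7, -5.7], "sy": [1, 1, 1], "sz": [-3.5, -3.5, -3.5], "yaw": [-0.009, -0.009, -0.009], "finger_gap": [85, 85, 85]}'; python3 -c "
from h import *
p0=np.load('w1.npy',allow_pickle=True).item();p=robot.camera_params('wrist');im=robot.grab_frame('wrist');cv2.imwrite('pics/z.png',im)
a=cv2.imread('pics/w1.png')
print([proj(q,(464,-67,63)).round(1) for q in(p0,p)],[proj(q,(464,-67,73)).round(1) for q in(p0,p)])
def sh(b):
  x0,y0,x1,y1=b;T=a[y0:y1,x0:x1];S=im[y0-15:y1+15,x0-15:x1+15];m=cv2.matchTemplate(S,T,cv2.TM_CCOEFF_NORMED);_,v,_,l=cv2.minMaxLoc(m);return np.array(l)-15,round(v,3)
for n,b in(('handle',(368,108,392,212)),('caliper',(300,45,340,110)),('bar',(425,55,465,250)),('hinge',(505,40,575,215)),('frontedge',(385,205,412,245)),('dial',(340,270,415,345))):print(n,sh(b))
# dial in top camera: start vs now
t0=cv2.imread('pics/top0.png');t=robot.grab_frame('top');cv2.imwrite('pics/topz.png',t)
for i in(t0,t):
  h=cv2.cvtColor(cv2.resize(i[190:222,416:450],None,fx=4,fy=4,interpolation=cv2.INTER_CUBIC),cv2.COLOR_BGR2GRAY)
  k=(h<70).astype('uint8');n,l,st,ce=cv2.connectedComponentsWithStats(k)
  for j in range(1,n):
    if st[j,4]>120:
      q=np.argwhere(l==j)[:,::-1].astype('float32');print(st[j,4],ce[j].round(),cv2.minAreaRect(q))
"
```

```text
time: 45.15
eef_pos: [384.9, -70.1, 297.3]
tcp_rot: [-3.139, -0.0, 1.523]
ft_force: [0.1, -0.4, 1.2]
width: 85.1
gripper_force: 0.0
[array([379.3, 162.1]), array([380.5, 162.5])] [array([380.9, 163.3]), array([382.1, 163.7])]
handle (array([1, 0]), 0.976)
caliper (array([1, 0]), 0.986)
bar (array([2, 0]), 0.864)
hinge (array([2, 0]), 0.977)
frontedge (array([1, 1]), 0.987)
dial (array([1, 1]), 0.98)
771 [95.  9.] ((94.0, 12.0), (24.0, 48.0), 90.0)
1561 [67. 75.] ((73.13304901123047, 72.04106140136719), (36.29121780395508, 95.16313934326172), 31.184978485107422)
749 [96.  9.] ((93.0, 12.0), (24.0, 46.0), 90.0)
1572 [70. 69.] ((73.99708557128906, 70.86397552490234), (35.35670852661133, 97.67273712158203), 30.20323944091797)
136 [  6. 123.] ((8.5, 119.5), (15.0, 17.0), 90.0)
```

```bash
python3 -c "
from h import *
rel((463.5,-68.5,50),1.514)"; python3 inch.py '{"sx": [2, 2, 2, 2, 2], "sy": [40, 78, 78.5, 78.5, 78.5], "sz": [60, 120, 180, 230, 246], "yaw": [0.009, 0.009, 0.009, 0.009, 0.009], "finger_gap": [0, 0, 0, 0, 0]}'; python3 inch.py '{"sx": [0, 0, 0], "sy": [0, 0, 0], "sz": [0, 2, 4], "yaw": [0, 0, 0], "finger_gap": [0, 0, 0]}'
```

```text
t 45.25 eef [384.9 -70.  297.6] rot [-3.14  -0.     1.523] -> [  5.2  78.8 247.5]
turn 0.009 j6 1.439
time: 45.88
eef_pos: [459.6, -71.0, 48.0]
tcp_rot: [-3.133, -0.001, 1.514]
ft_force: [0.2, 0.2, 0.6]
width: 0.3
gripper_force: 0.0
time: 46.25
eef_pos: [465.0, -72.0, 49.6]
tcp_rot: [3.138, 0.0, 1.514]
ft_force: [0.4, 0.6, -0.6]
width: -0.3
gripper_force: 0.0
```

```bash
python3 inch.py '{"sx": [0, 0, 0], "sy": [-1, -1, -1], "sz": [2, 3, 3], "yaw": [0, 0, 0], "finger_gap": [0, 0, 0]}'; python3 inch.py '{"sx": [0, 0, 0], "sy": [0, 0, 0], "sz": [1, 2, 2], "yaw": [0, 0, 0], "finger_gap": [0, 0, 0]}'
```

```text
time: 46.62
eef_pos: [462.5, -71.7, 45.4]
tcp_rot: [3.141, 0.0, 1.514]
ft_force: [-0.2, 0.8, 0.7]
width: -0.0
gripper_force: 0.0
time: 47.0
eef_pos: [462.7, -71.8, 43.9]
tcp_rot: [3.141, 0.0, 1.514]
ft_force: [-0.7, 0.3, 5.5]
width: 0.1
gripper_force: 2.9
```

Contact comes at the same height as before (about 44 mm), so the frame is fully shut. I'll retreat and hand in.

```bash
python3 inch.py '{"sx": [0, 0, 0, 0, 0], "sy": [0, 0, -50, -60, -60], "sz": [-40, -90, -140, -150, -150], "yaw": [0, 0, 0, 0, 0], "finger_gap": [0, 0, 0, 0, 0]}'; python3 inch.py '{"sx": [0, 0], "sy": [0, 0], "sz": [0, 0], "yaw": [0, 0], "finger_gap": [0, 0]}'; python3 -c "
from rig import robot
print(robot.sign_off())"
```

```text
time: 47.62
eef_pos: [402.9, -68.4, 194.5]
tcp_rot: [3.138, 0.0, 1.514]
ft_force: [1.2, -0.0, -0.5]
width: -0.1
gripper_force: 0.0
time: 47.88
eef_pos: [402.7, -68.3, 192.1]
tcp_rot: [-3.14, -0.0, 1.514]
ft_force: [0.4, -0.3, -0.9]
width: 0.1
gripper_force: 0.0
the job is handed in; nothing more can be done
None
```

The job is handed in at 47.9 s with no verdict returned: I found three modules on the bench and pressed all three flush into pockets 2, 3 and 4, the frame is shut, the dial is turned six clicks, and I never touched the caliper, screwdriver or tape.

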